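# Fetch the dish from behind the vases

### The job

The low dish at the back of the ware board is hemmed in by three tall vases: first move all three vases over to the slatted drying board, then fetch the dish and stand it in the middle of the banding wheel, and only then put every vase back on the exact spot of the ware board where it stood at the start (any turn about the vertical will do). Keep everything upright and leave the two small kiln posts on the ware board where they are.

Things in the scene. Friction and masses are not known exactly. Their poses are not given: they have to be found in the camera images.
- dish_mid (a point): Low round open terracotta dish with an upright outside wall, 60 mm across, 26 mm tall, wall 5 mm, floor 8 mm thick, about 90 g. Loose; stands on the ware board, enclosed on three sides by the vases. The point is its centre, half-way up (13 mm above its underside); z up.
- beaker_mid (a point): Plain straight round terracotta vase (beaker), 52 mm across, 92 mm tall, about 260 g. Loose; stands on the ware board. The point is its centre, half-way up (46 mm above its underside); z up.
- square_vase_mid (a point): Square-section terracotta vase, 46 x 46 mm, straight sides, 88 mm tall, about 260 g. Loose; stands on the ware board. The point is its centre, half-way up (44 mm above its underside); x and y at right angles to its side faces, z up.
- bottle_vase_mid (a point): Bottle-shaped terracotta vase, 90 mm tall, about 260 g: straight round body 54 mm across up to 68 mm, then a shoulder up to a straight neck 28 mm across (from 78 mm above its underside to the top). Loose; stands on the ware board. The point is its centre, half-way up (45 mm above its underside); z up.
- ware_board: Fixed grey cement board, 220 mm (its x) x 240 mm (its y), 12 mm thick, on the table, with a dark raised wooden lip along its far (+x) edge whose top is 34 mm above the table. The origin is the centre of its underside; the vases, dish and kiln posts stand on it. The dish is about 30 mm to +x of the origin; the vases are about 64 mm from the dish, to its -x, +y and -y sides, and which is where changes.
- drying_board: Fixed slatted board of pale wood, 300 mm (its x) x 147 mm (its y), flat top 18 mm above the table, empty at the start: the side area. The origin is the centre of its underside, x along the slats.
- wheel_top (a point): Banding wheel: round grey metal turntable 190 mm across on a short dark foot, which does not turn here. The point is the centre of its flat top, 60 mm above the table.
- post0: Small white ceramic kiln post (cylinder 26 mm across, 24 mm tall), loose on a front (-x) corner of the ware board, to be left alone. The origin is the centre of its underside.
- post1: The other small white kiln post, of the same size, on the other front corner of the ware board. The origin is the centre of its underside.
There are look-alikes about, which are no part of the job. What is shaped like the part that bears dish_mid but blue or white is not meant.

How it is judged:
On the way, in this order (a step that is already met when the one before it is completed fails the run):
1. all three vases stand upright and released on the drying board, with the dish still in its place (x of beaker_mid in the frame of drying_board between -0.145 and 0.145 m and y of beaker_mid in the frame of drying_board between -0.07 and 0.07 m and z of beaker_mid in the frame of drying_board between 0.058 and 0.07 m and angle between each of beaker_mid, square_vase_mid, bottle_vase_mid's own z axis and vertical below 0.1 rad and linear speed of each of beaker, square_vase, bottle_vase below 0.02 m/s and contact force between the fingers and beaker below 0.1 N and x of square_vase_mid in the frame of drying_board between -0.145 and 0.145 m and y of square_vase_mid in the frame of drying_board between -0.07 and 0.07 m and z of square_vase_mid in the frame of drying_board between 0.056 and 0.068 m and contact force between the fingers and square_vase below 0.1 N and x of bottle_vase_mid in the frame of drying_board between -0.145 and 0.145 m and y of bottle_vase_mid in the frame of drying_board between -0.07 and 0.07 m and z of bottle_vase_mid in the frame of drying_board between 0.057 and 0.069 m and contact force between the fingers and bottle_vase below 0.1 N and distance of dish_mid from where it was at the start of the episode below 0.03 m), for 0.2 s.
2. the dish stands released in the middle of the wheel while all three vases still stand on the drying board (horizontal distance between dish_mid and wheel_top below 0.015 m and z of dish_mid in the frame of wheel_top between 0.008 and 0.018 m and angle between each of dish_mid, beaker_mid, square_vase_mid, bottle_vase_mid's own z axis and vertical below 0.1 rad and linear speed of each of dish, beaker, square_vase, bottle_vase below 0.02 m/s and contact force between the fingers and dish below 0.1 N and x of beaker_mid in the frame of drying_board between -0.145 and 0.145 m and y of beaker_mid in the frame of drying_board between -0.07 and 0.07 m and z of beaker_mid in the frame of drying_board between 0.058 and 0.07 m and contact force between the fingers and beaker below 0.1 N and x of square_vase_mid in the frame of drying_board between -0.145 and 0.145 m and y of square_vase_mid in the frame of drying_board between -0.07 and 0.07 m and z of square_vase_mid in the frame of drying_board between 0.056 and 0.068 m and contact force between the fingers and square_vase below 0.1 N and x of bottle_vase_mid in the frame of drying_board between -0.145 and 0.145 m and y of bottle_vase_mid in the frame of drying_board between -0.07 and 0.07 m and z of bottle_vase_mid in the frame of drying_board between 0.057 and 0.069 m and contact force between the fingers and bottle_vase below 0.1 N), for 0.2 s.
At the end, for the whole second after the job is handed in: The dish stands upright on the wheel within 15 mm of its centre; each vase stands upright within 15 mm of where it itself stood at the start; everything is released and at rest, and both kiln posts are within 20 mm of their start (horizontal distance between dish_mid and wheel_top below 0.015 m and z of dish_mid in the frame of wheel_top between 0.008 and 0.018 m and angle between each of dish_mid, beaker_mid, square_vase_mid, bottle_vase_mid's own z axis and vertical below 0.1 rad and linear speed of each of dish, beaker, square_vase, bottle_vase below 0.02 m/s and contact force between the fingers and dish below 0.1 N and distance of each of beaker_mid, square_vase_mid, bottle_vase_mid from where it was at the start of the episode below 0.015 m and contact force between the fingers and beaker below 0.1 N and contact force between the fingers and square_vase below 0.1 N and contact force between the fingers and bottle_vase below 0.1 N and distance of each of post0, post1 from where it was at the start of the episode below 0.02 m); the robot touches nothing.
It fails at once if a vase or the dish is tipped over (more than 35 degrees) (angle between any of beaker_mid, square_vase_mid, bottle_vase_mid, dish_mid's own z axis and vertical above 0.61 rad).
It fails at once if a kiln post is moved by more than 20 mm (distance of any of post0, post1 from where it was at the start of the episode above 0.02 m).
It also fails if it takes over 147 s, if anything falls off the work surface, if the arm or the gripper's body presses on something with over 40 N, if the wrist force passes 120 N, or if a joint passes its speed limit or range.

### The arm

A 6-joint arm with a two-finger parallel gripper is mounted at the origin on the work surface. World frame = base frame: x ahead of the robot, y to its left, z up, the work surface at z = 0. Lengths are in m, angles in rad, forces in N, time in s.
With the tool pointing down it reaches from about 0.375 to 0.9 m from the base axis. Payload 3.1 kg.
Tool frame: the origin (TCP) lies at the very end of the fingers, on their centre line; the grasp point (between the pads) lies grip_point_offset behind it (grip_point_offset is the distance from the TCP to the grasp point, in m); z points along the fingers, y is the direction in which the jaws open and shut (so a half turn about z gives the same grasp; the last joint's range is limited). The gripper opens to 87 mm and grips with 3 to 60 N. Pads are 19 mm wide; open, the fingers measure 117 mm over their backs; the gripper's body (75 mm by 190 mm) begins 51 mm behind the grasp point.
Start: joints at [1.155, 0.527, 1.433, -0, 1.181, -0.178], TCP at [0.147, 0.608, 0.201] pointing down, gripper open.
Joint ranges: [-3.08, 3.08], [-0.75, 2.2], [0.22, 2.44], [-1.43, 4.57], [0, 2.65], [-2.85, 2.85]. Speed limits (rad/s): [2.79, 2.79, 3.14, 3.14, 3.14, 3.14].

### API

Orientations are given as [roll, pitch, yaw] about the fixed x, y, z axes, in that order (R = Rz(yaw) Ry(pitch) Rx(roll)).
In Python, from plant import get_state, get_image, hand_in, grip_point_offset gives the robot as it stands.
- The arm moves only by the tool send_rows, never from a script. Its argument "plan" is a list of rows, each a list of 7 numbers: the shift along the tool's x, y, z in mm, then the turn, a rotation vector about the tool's x, y, z in rad, then the opening in per cent of the stroke, from 0 (shut) to 100 (fully open). In form: [[tx, ty, tz, rx, ry, rz, fingers], ...]. A call has 1 to 20 rows; each row shifts and turns the commanded pose from where the row before left it, along the tool's axes as they then stand; what a row does not reach is not made up. A row lasts 1/12 s, in which the tool goes at most 41.7 mm and 7.16 degrees, less where a joint would pass 70% of its speed; a pose out of reach is approached as far as the arm can. A call is refused whole if a number of a shift passes 41.7 or a number of a turn 0.125, either way. A call with a gripper value outside its range is refused whole. The fingers move at their own pace and stop on an object; "squeeze" is the grip in N (left out, the last holds). Time passes only in rows, so rows that do not move let the fingers close. It gives the time, the measured TCP pose, the force and the opening at its end, in the units of the state.
- get_state(): the state, without advancing time (a new reading comes with each control period).
- get_image(name): name is "scene" or "top" or "wrist"; returns a dict with "color" (400x640x3 uint8, blue, green, red), "fx", "fy", "cx", "cy" (pixels), "k1" (the pictures are not rectified: a ray, as slopes to the right and down, at radius r is drawn at 1 + k1 r^2 times it, then the intrinsics apply), "R" (3x3) and "t" (3): a world point X has camera coordinates R X + t; the wrist camera has in their place "tool_from_camera" (4x4, takes a point from camera to tool coordinates, whose origin is the TCP and whose axes are the flange's). Camera axes: x right, y down, z forward; pixel columns grow to the right and rows downward; lengths in m; the calibration is good to about 2 mm. A picture is of the moment at which its call begins: read the wrist's pose just before it. There is no depth.
- hand_in(): hands the job in, once; it reports no verdict.
The state is a dict: "time_s": time; "q": joint angles; "qvel": joint speeds; "tau": joint torques, N m; "tcp_pos": TCP position; "ee_rot": TCP orientation; "force": force on the tool from outside, world axes, zero at the start; "torque": the same for the moment, N m; "grip_width": finger opening in m.
Only numpy, scipy, OpenCV 4.12 (cv2) and the standard library are available. Lean on these libraries where they do the work, as an engineer would, in place of code of your own. Each camera call takes 0.05 s, during which the arm holds its last target.

## Working session

There is one attempt and no reset: what is moved stays moved. The work goes in short steps, Python scripts to look and compute and a tool call to move; the robot and the scene stay as the last step left them, time stands still between calls to the robot, and variables do not carry over. Pictures are saved under pics/ and viewed, and the job is handed in when it is done.

Besides the shell and the picture viewer there is one more tool, called after ">>>" as name(argument=value, ...), one argument or row to a line, values as JSON. send_rows: Moves the arm, as the interface text tells. Its arguments: {"type":"object","properties":{"plan":{"type":"array"},"squeeze":{"type":"number"}},"required":["plan"]}

```bash
ls; mkdir -p pics
python3 - <<'E'
from plant import *
import plant,cv2,json
print(grip_point_offset if not callable(grip_point_offset) else grip_point_offset())
print(get_state())
for n in ["scene","top","wrist"]:
    im=get_image(n); cv2.imwrite(f"pics/{n}0.png",im["color"])
    print(n,{k:(v.tolist() if hasattr(v,'tolist') else v) for k,v in im.items() if k!="color"})
E
```

```text
pics
0.0187
{'time_s': 0.0, 'q': array([ 1.15549042e+00,  5.28484283e-01,  1.43389389e+00,  1.06121897e-05,
        1.18139280e+00, -1.78543395e-01]), 'qvel': array([-3.07412866e-03,  1.09783738e-03,  2.77158676e-04,  7.29609177e-05,
       -1.53144469e-03, -1.41184365e-03]), 'tau': array([-5.23045983e-04, -4.40034628e+01, -1.76596731e+01,  6.34554913e-02,
        5.82012499e-02, -1.61923731e-04]), 'tcp_pos': array([0.14627474, 0.60684475, 0.19986323]), 'ee_rot': array([-3.13945070e+00, -3.96514044e-04,  2.90482568e+00]), 'force': array([-0.16039283,  0.04124017,  0.45791109]), 'torque': array([-0.01071102, -0.00589502, -0.03045947]), 'grip_width': 0.08708812389212141}
scene {'fx': 369.37875379540145, 'fy': 369.37875379540145, 'cx': 318.6615677557968, 'cy': 198.96534538037525, 'k1': -0.007123636942012511, 'R': [[-0.5178588202852142, 0.8554402969013606, -0.006643846033609257], [0.5511946352022252, 0.3277178134873897, -0.7673236011275362], [-0.6542222224726795, -0.40102734714774313, -0.6412256626668582]], 't': [0.13291097917032985, -0.27597097637863377, 1.585174948675159]}
top {'fx': 3
[... 151 characters left out ...]
 -0.9996800917021357, 0.011129434806187966], [-0.9822406119304544, -0.024387227724164712, -0.18603398452545167], [0.18624588677117704, -0.0067065176014903406, -0.9824802757727394]], 't': [0.12444575439754048, 0.5239562789611286, 1.4775329192435376]}
wrist {'fx': 339.13186005646753, 'fy': 339.13186005646753, 'cx': 324.55585277741875, 'cy': 199.70934708939944, 'k1': -0.0635501356503863, 'tool_from_camera': [[0.0007849524159792264, -0.9705711613952388, -0.2408132149978474, 0.06704091745052784], [0.9999991021479201, 0.0010233926885040694, -0.0008650842481315395, -0.0003195282586395676], [0.0010860723069377352, -0.24081231973323114, 0.9705710932804672, -0.1844105149253363], [0.0, 0.0, 0.0, 1.0]]}
```

View pics/scene0.png

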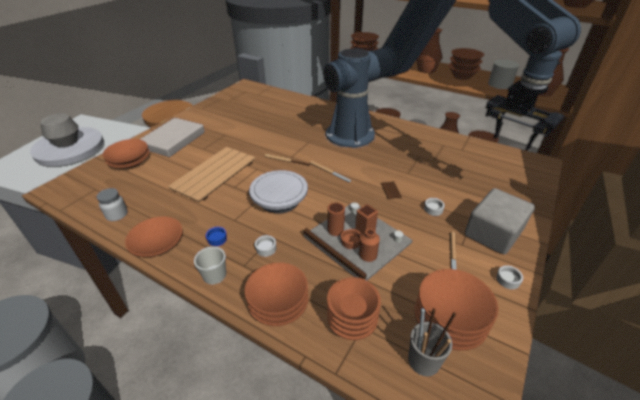

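View pics/top0.png

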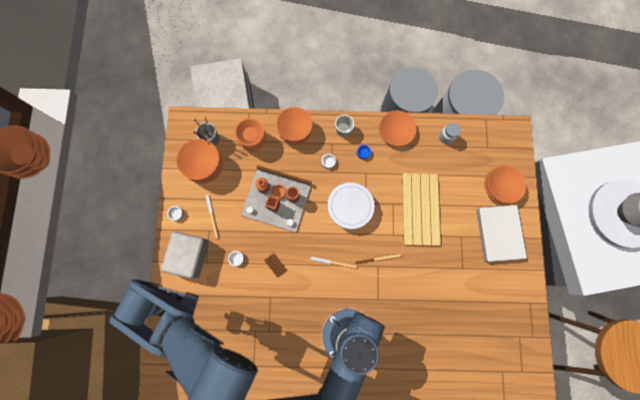

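View pics/wrist0.png

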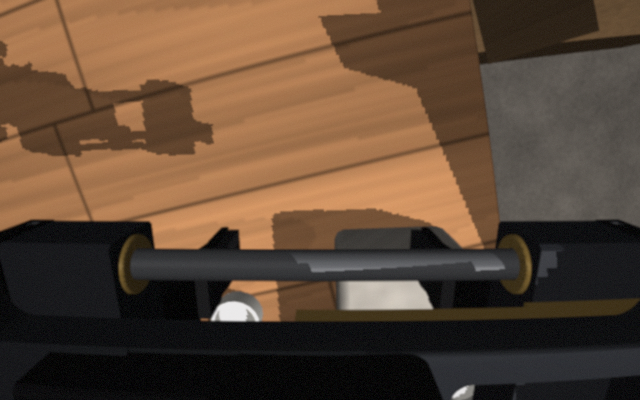

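```bash
cat > h.py <<'E'
import numpy as np,cv2
from plant import *
from scipy.spatial.transform import Rotation as Ro
def cam(im,st=None):
    if "R" in im: R=np.array(im["R"]);t=np.array(im["t"])
    else:
        T=np.eye(4);T[:3,:3]=Ro.from_euler('xyz',st["ee_rot"]).as_matrix();T[:3,3]=st["tcp_pos"]
        W=T@np.array(im["tool_from_camera"]);Wi=np.linalg.inv(W);R,t=Wi[:3,:3],Wi[:3,3]
    return dict(R=R,t=t,fx=im["fx"],fy=im["fy"],cx=im["cx"],cy=im["cy"],k1=im["k1"])
def proj(c,X):
    X=np.atleast_2d(X)@c["R"].T+c["t"];s=X[:,:2]/X[:,2:];r2=(s**2).sum(1,keepdims=True)
    s=s*(1+c["k1"]*r2);return np.c_[s[:,0]*c["fx"]+c["cx"],s[:,1]*c["fy"]+c["cy"]]
def ray(c,uv,z):
    uv=np.atleast_2d(np.array(uv,float));d=(uv-[c["cx"],c["cy"]])/[c["fx"],c["fy"]];s=d.copy()
    for _ in range(20): s=d/(1+c["k1"]*(s**2).sum(1,keepdims=True))
    D=np.c_[s,np.ones(len(s))]@c["R"];o=-c["R"].T@c["t"]
    return o+D*((z-o[2])/D[:,2])[:,None]
E
python3 - <<'E'
import cv2
a=cv2.imread("pics/top0.png")[155:255,225:325];cv2.imwrite("pics/ct.png",cv2.resize(a,(600,600),interpolation=cv2.INTER_CUBIC))
a=cv2.imread("pics/scene0.png")[195:280,300:415];cv2.imwrite("pics/cs.png",cv2.resize(a,(805*115//115-5,591),interpolation=cv2.INTER_CUBIC))
a=cv2.imread("pics/top0.png")[165:255,320:450];cv2.imwrite("pics/cd.png",cv2.resize(a,(780,540),interpolation=cv2.INTER_CUBIC))
E
```

```text
(no output)
```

View pics/ct.png

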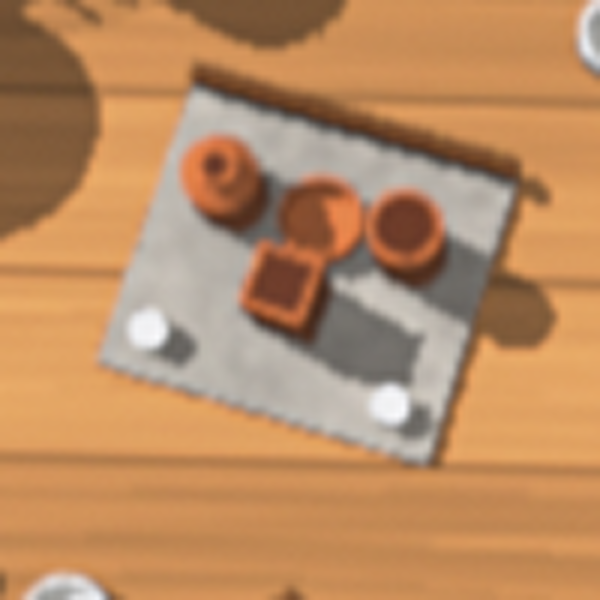

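View pics/cs.png

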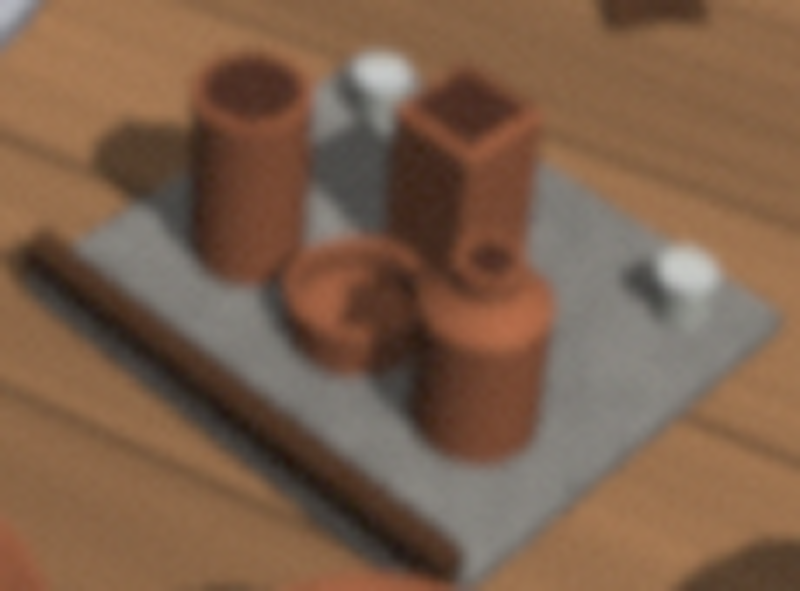

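View pics/cd.png

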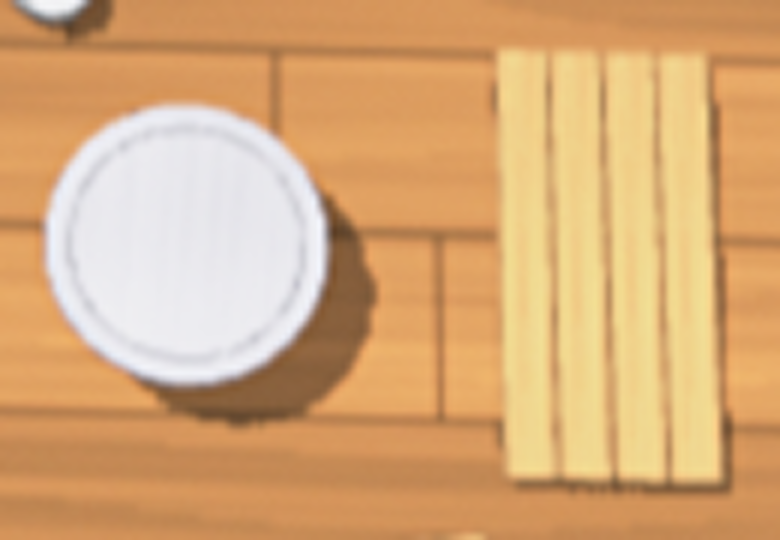

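Run:
```python
from h import *
np.set_printoptions(precision=4,suppress=True)
it=get_image("top");isc=get_image("scene");T=cam(it);S=cam(isc)
def t(p,z): return ray(T,[(p[0]+.5)/6-.5+225,(p[1]+.5)/6-.5+155],z)[0]
def s(p,z): return ray(S,[(p[0]+.5)*115/800-.5+300,(p[1]+.5)*85/591-.5+195],z)[0]
for n,p,q,z in [("beaker",(406,226),(252,88),.104),("square",(285,280),(470,115),.1),("bottle",(216,164),(493,260),.102),("dish",(321,215),(355,277),.038),("post1",(149,329),(687,268),.036),("post0",(390,405),(384,75),.036),("FL",(100,362),(782,320),.012),("FR",(435,466),(0,0),.012)]:
    print(n,t(p,z),s(q,z))
def d(p,z): return ray(T,[(p[0]+.5)/6-.5+320,(p[1]+.5)/6-.5+165],z)[0]
print("wheel",d((187,245),.06))
for p in [(498,52),(709,52),(724,482),(508,480)]: print(d(p,.018))
```

```text
beaker [0.5507 0.2372 0.104 ] [0.5487 0.2354 0.104 ]
square [0.5134 0.3153 0.1   ] [0.5136 0.3185 0.1   ]
bottle [0.5898 0.364  0.102 ] [0.5872 0.3632 0.102 ]
dish [0.5713 0.2999 0.038 ] [0.5648 0.2953 0.038 ]
post1 [0.4894 0.4136 0.036 ] [0.487  0.4117 0.036 ]
post0 [0.4412 0.2479 0.036 ] [0.4413 0.2463 0.036 ]
FL [0.4695 0.4502 0.012 ] [0.4714 0.4516 0.012 ]
FR [0.4032 0.2172 0.012 ] [0.4616 0.0483 0.012 ]
wheel [0.5118 0.002  0.06  ]
[ 0.6632 -0.2205  0.018 ]
[ 0.667  -0.3695  0.018 ]
[ 0.3648 -0.3685  0.018 ]
[ 0.3626 -0.2214  0.018 ]
```

```bash
cat >> h.py <<'E'
def go(p,yaw):
    s=get_state();R=Ro.from_euler('xyz',s["ee_rot"]);y0=s["ee_rot"][2]
    dy=(yaw-y0+np.pi)%(2*np.pi)-np.pi
    Rt=Ro.from_euler('xyz',[np.pi,0,yaw])
    rv=(R.inv()*Rt).as_rotvec()
    d=np.array(p)-s["tcp_pos"]
    print("tcp",s["tcp_pos"].round(4),"rpy",s["ee_rot"].round(4),"t",round(s["time_s"],2),"w",round(s["grip_width"],4),"F",s["force"].round(1))
    print("  rotvec(tool)",rv.round(3),"| shift mm after turn",(Rt.inv().apply(d)*1000).round(1),"| xy len",round(np.hypot(*d[:2])*1000))
E
python3 -c "
from h import *
go((.62,.285,.22),2.864)"
```

```text
tcp [0.1464 0.6072 0.2004] rpy [-3.1406e+00 -2.0000e-04  2.9048e+00] t 0.25 w 0.087 F [ 0.2  0.1 -0.5]
  rotvec(tool) [-0.001 -0.     0.041] | shift mm after turn [-543.7 -180.1  -19.6] | xy len 573
```

>>> send_rows(
  plan=[
    [0,0,-5,0,0,0.041,100],
    [-15,-5,-5,0,0,0,100],
    [-30,-10,-5,0,0,0,100],
    [-30,-10,-5,0,0,0,100],
    [-30,-10,0,0,0,0,100],
    [-30,-10,0,0,0,0,100],
    [-30,-10,0,0,0,0,100],
    [-30,-10,0,0,0,0,100],
    [-30,-10,0,0,0,0,100],
    [-30,-10,0,0,0,0,100],
    [-30,-10,0,0,0,0,100],
    [-30,-10,0,0,0,0,100],
    [-30,-10,0,0,0,0,100],
    [-30,-10,0,0,0,0,100],
    [-30,-10,0,0,0,0,100],
    [-30,-10,0,0,0,0,100],
    [-30,-10,0,0,0,0,100],
    [-30,-10,0,0,0,0,100],
    [-30,-10,0,0,0,0,100],
    [-15,-5,0,0,0,0,100],
  ],
)

```text
time_s: 1.92
tcp_pos: [0.6197, 0.2837, 0.2206]
ee_rot: [-3.141, 0.002, 2.861]
force: [1.2, -0.2, 0.7]
grip_width: 0.0873
```

>>> send_rows(
  plan=[
    [-4,0,0,0,0,0,100],
    [0,0,0,0,0,0,100],
    [0,0,0,0,0,0,100],
  ],
)

```text
time_s: 2.17
tcp_pos: [0.6188, 0.2862, 0.2205]
ee_rot: [-3.141, -0.002, 2.864]
force: [-0.5, 0.4, -0.5]
grip_width: 0.0867
```

Run:
```python
from h import *
import pickle
s=get_state();im=get_image("wrist");cv2.imwrite("pics/w1.png",im["color"]);pickle.dump((s,im),open("w1.pkl","wb"))
go((.5134,.315,.057),2.864)
c=cam(im,s)
for n,p in [("beaker",(.55,.236,.104)),("square",(.511,.3165,.1)),("bottle",(.5885,.3625,.102)),("dish",(.569,.299,.038)),("p1",(.488,.4125,.036)),("p0",(.4413,.247,.036))]: print(n,proj(c,p).round(1))
```

```text
tcp [0.6185 0.2865 0.2207] rpy [-3.1413e+00 -1.9000e-03  2.8653e+00] t 2.22 w 0.0869 F [-0.2  0.7 -0.3]
  rotvec(tool) [-0.    -0.002  0.001] | shift mm after turn [108.9  -1.4 163.7] | xy len 109
beaker [[248.8 133.4]]
square [[325.   62.3]]
bottle [[399.  136.2]]
dish [[324.  131.3]]
p1 [[410.  23.]]
p0 [[240.3  23.2]]
```

View pics/w1.png

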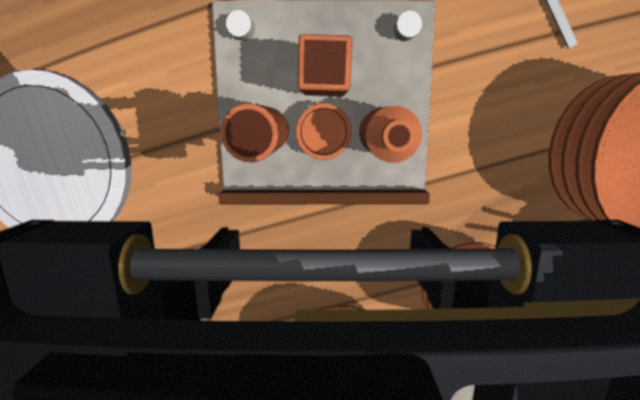

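Run:
```python
import cv2
a=cv2.imread("pics/w1.png")[0:210,205:440];cv2.imwrite("pics/w1c.png",cv2.resize(a,None,fx=2.8,fy=2.8,interpolation=cv2.INTER_CUBIC))
```

```text
(no output)
```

View pics/w1c.png

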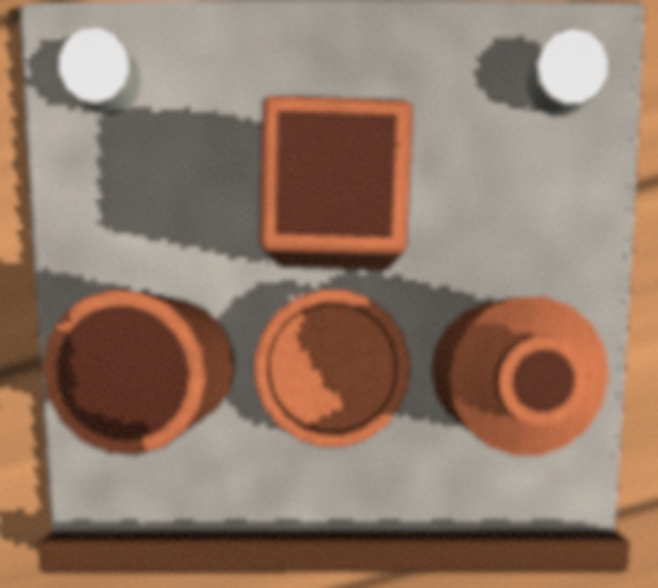

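Run:
```python
from h import *
import pickle
s,im=pickle.load(open("w1.pkl","rb"));c=cam(im,s)
for n,p,z in [("beaker",(126,371),.104),("square",(337,174),.1),("bottle",(543,378),.102),("dish",(333,368),.038),("post0",(94,66),.036),("post1",(573,67),.036)]:
    print(n,ray(c,[(p[0]+.5)/2.8-.5+205,(p[1]+.5)/2.8-.5],z)[0].round(4))
a,b=[ray(c,[(p[0]+.5)/2.8-.5+205,(p[1]+.5)/2.8-.5],.1)[0] for p in [(263,250),(263,97)]];print(np.arctan2(*(a-b)[[1,0]]))
go((.512,.316,.15),2.864)
```

```text
beaker [0.5492 0.237  0.104 ]
square [0.5106 0.3166 0.1   ]
bottle [0.5871 0.3625 0.102 ]
dish [0.5687 0.2986 0.038 ]
post0 [0.4407 0.245  0.036 ]
post1 [0.4884 0.4117 0.036 ]
-0.29044654480227233
tcp [0.6185 0.2865 0.2207] rpy [-3.1413e+00 -1.9000e-03  2.8653e+00] t 2.22 w 0.0869 F [-0.2  0.7 -0.3]
  rotvec(tool) [-0.    -0.002  0.001] | shift mm after turn [110.5  -0.9  70.7] | xy len 111
```

>>> send_rows(
  plan=[
    [10,0,5,0,0,0,100],
    [20,0,10,0,0,0,100],
    [25,0,15,0,0,0,100],
    [25,0,15,0,0,0,100],
    [20,0,10,0,0,0,100],
    [11,0,5,0,0,0,100],
    [0,0,0,0,0,0,100],
    [0,0,0,0,0,0,100],
  ],
)

```text
time_s: 2.88
tcp_pos: [0.5135, 0.3167, 0.1615]
ee_rot: [3.141, 0.001, 2.866]
force: [0.8, -0.4, -0.1]
grip_width: 0.0871
```

Run:
```python
from h import *
go((.511,.3165,.057),2.858)
```

```text
tcp [0.5135 0.3167 0.1615] rpy [3.1409e+00 1.4000e-03 2.8660e+00] t 2.88 w 0.0871 F [ 0.8 -0.4 -0.1]
  rotvec(tool) [0.001 0.001 0.008] | shift mm after turn [  2.4  -0.9 104.5] | xy len 3
```

>>> send_rows(
  plan=[
    [2,-1,8,0,0,0.008,100],
    [0,0,15,0,0,0,100],
    [0,0,20,0,0,0,100],
    [0,0,20,0,0,0,100],
    [0,0,20,0,0,0,100],
    [0,0,14,0,0,0,100],
    [0,0,7,0,0,0,100],
    [0,0,0,0,0,0,100],
    [0,0,0,0,0,0,45],
    [0,0,0,0,0,0,30],
    [0,0,0,0,0,0,30],
    [0,0,0,0,0,0,30],
    [0,0,0,0,0,0,30],
    [0,0,0,0,0,0,30],
  ],
  squeeze=25,
)

```text
time_s: 4.05
tcp_pos: [0.5117, 0.3155, 0.0574]
ee_rot: [3.141, 0.001, 2.856]
force: [-0.3, -0.3, 0.2]
grip_width: 0.0549
```

Run:
```python
from h import *
go((.515,-.295,.18),2.858)
```

```text
tcp [0.5117 0.3155 0.0574] rpy [3.1410e+00 8.0000e-04 2.8559e+00] t 4.05 w 0.0549 F [-0.3 -0.3  0.2]
  rotvec(tool) [ 0.001  0.001 -0.002] | shift mm after turn [-174.  -585.2 -122.6] | xy len 610
```

>>> send_rows(
  plan=[
    [0,0,0,0,0,0,20],
    [0,0,0,0,0,0,20],
    [0,0,0,0,0,0,20],
    [0,0,0,0,0,0,20],
    [0,0,0,0,0,0,20],
  ],
)

```text
time_s: 4.47
tcp_pos: [0.5116, 0.3155, 0.0571]
ee_rot: [3.141, 0.0, 2.856]
force: [-0.5, 1.1, 1.5]
grip_width: 0.0458
```

>>> send_rows(
  plan=[
    [0,0,-8,0,0,0,20],
    [0,0,-20,0,0,0,20],
    [0,0,-25,0,0,0,20],
    [0,0,-25,0,0,0,20],
    [0,-2,-25,0,0,0,20],
    [-3,-10,-15,0,0,0,20],
    [-6,-20,-5,0,0,0,20],
    [-9,-30,0,0,0,0,20],
    [-9,-30,0,0,0,0,20],
    [-9,-30,0,0,0,0,20],
    [-9,-30,0,0,0,0,20],
    [-9,-30,0,0,0,0,20],
    [-9,-30,0,0,0,0,20],
    [-9,-30,0,0,0,0,20],
    [-9,-30,0,0,0,0,20],
    [-9,-30,0,0,0,0,20],
    [-9,-30,0,0,0,0,20],
    [-9,-30,0,0,0,0,20],
    [-9,-30,0,0,0,0,20],
    [-9,-30,0,0,0,0,20],
  ],
)

```text
time_s: 6.13
tcp_pos: [0.5124, -0.1264, 0.1797]
ee_rot: [3.141, -0.001, 2.856]
force: [1.0, 0.1, -2.3]
grip_width: 0.0458
```

>>> send_rows(
  plan=[
    [-9,-30,0,0,0,0,20],
    [-9,-30,0,0,0,0,20],
    [-9,-30,0,0,0,0,20],
    [-9,-30,0,0,0,0,20],
    [-6,-20,0,0,0,0,20],
    [-5,-12,0,0,0,0,20],
    [-1,-3,0,0,0,0,20],
    [0,0,0,0,0,0,20],
    [0,0,0,0,0,0,20],
  ],
)

```text
time_s: 6.88
tcp_pos: [0.5151, -0.2857, 0.1795]
ee_rot: [3.14, -0.002, 2.856]
force: [-1.0, 1.7, -2.5]
grip_width: 0.0458
```

Run:
```python
from h import *
im=get_image("top")["color"];a=im[150:260,330:470];cv2.imwrite("pics/t2.png",cv2.resize(a,None,fx=5,fy=5))
go((.515,-.295,.064),2.858)
```

```text
tcp [ 0.5152 -0.2854  0.1796] rpy [ 3.1402e+00 -1.8000e-03  2.8570e+00] t 6.93 w 0.0459 F [ 0.6 -0.6 -2.3]
  rotvec(tool) [ 0.001 -0.002 -0.001] | shift mm after turn [ -2.5  -9.3 115.6] | xy len 10
```

View pics/t2.png

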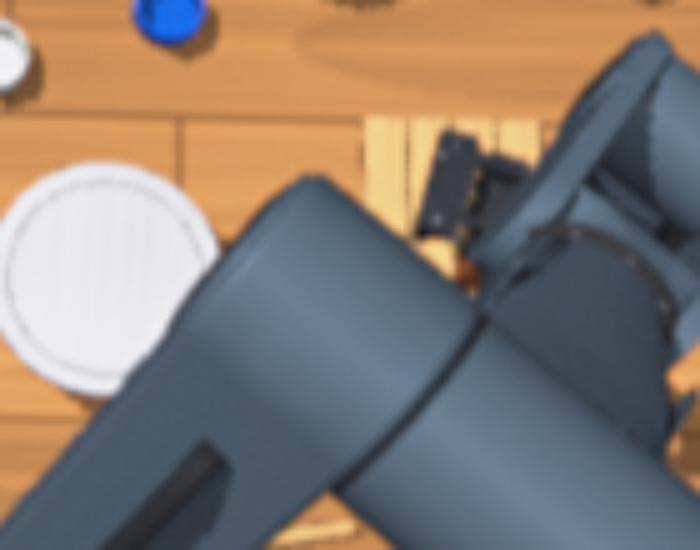

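>>> send_rows(
  plan=[
    [-2,-9,8,0,0,0,20],
    [0,0,18,0,0,0,20],
    [0,0,22,0,0,0,20],
    [0,0,22,0,0,0,20],
    [0,0,20,0,0,0,20],
    [0,0,12,0,0,0,20],
    [0,0,7,0,0,0,20],
    [0,0,4,0,0,0,20],
    [0,0,2,0,0,0,20],
    [0,0,1,0,0,0,20],
    [0,0,0,0,0,0,20],
  ],
)

```text
time_s: 7.85
tcp_pos: [0.5157, -0.297, 0.0646]
ee_rot: [-3.141, 0.002, 2.856]
force: [0.2, -0.3, -2.2]
grip_width: 0.046
```

>>> send_rows(
  plan=[
    [0,0,1,0,0,0,20],
    [0,0,0.7,0,0,0,20],
    [0,0,0,0,0,0,20],
  ],
)

```text
time_s: 8.1
tcp_pos: [0.5156, -0.297, 0.0631]
ee_rot: [-3.141, 0.002, 2.856]
force: [-0.2, 0.4, 1.8]
grip_width: 0.046
```

>>> send_rows(
  plan=[
    [0,0,0,0,0,0,100],
    [0,0,0,0,0,0,100],
    [0,0,0,0,0,0,100],
    [0,0,0,0,0,0,100],
    [0,0,0,0,0,0,100],
    [0,0,-4,0,0,0,100],
    [0,0,-15,0,0,0,100],
    [0,0,-25,0,0,0,100],
    [0,0,-25,0,0,0,100],
    [0,0,-25,0,0,0,100],
    [0,0,-15,0,0,0,100],
    [0,0,-5,0,0,0,100],
    [0,0,0,0,0,0,100],
  ],
)

```text
time_s: 9.18
tcp_pos: [0.5159, -0.2972, 0.1779]
ee_rot: [-3.14, 0.003, 2.856]
force: [0.0, -0.8, -0.8]
grip_width: 0.0871
```

Run:
```python
from h import *
go((.5495,.237,.17),1.285)
```

```text
tcp [ 0.5159 -0.2972  0.1779] rpy [-3.1401  0.0033  2.8558] t 9.18 w 0.0871 F [ 0.  -0.8 -0.8]
  rotvec(tool) [1.000e-03 4.000e-03 1.571e+00] | shift mm after turn [ 522.  -118.3    7.9] | xy len 535
```

>>> send_rows(
  plan=[
    [0,0,0,0,0,0.12,100],
    [0,0,0,0,0,0.12,100],
    [0,0,0,0,0,0.12,100],
    [0,0,0,0,0,0.12,100],
    [0,0,0,0,0,0.12,100],
    [0,0,0,0,0,0.12,100],
    [0,0,0,0,0,0.12,100],
    [0,0,0,0,0,0.12,100],
    [0,0,0,0,0,0.12,100],
    [0,0,0,0,0,0.12,100],
    [0,0,0,0,0,0.12,100],
    [0,0,0,0,0,0.12,100],
    [0,0,0,0,0,0.12,100],
    [0,0,0,0,0,0.01,100],
    [0,0,0,0,0,0,100],
  ],
)

```text
time_s: 10.43
tcp_pos: [0.5143, -0.296, 0.1747]
ee_rot: [-3.139, -0.001, 1.288]
force: [0.5, -0.3, 0.3]
grip_width: 0.0866
```

Run:
```python
from h import *
s=get_state();im=get_image("wrist");cv2.imwrite("pics/w2.png",im["color"])
go((.5495,.237,.17),1.285)
```

```text
tcp [ 0.5145 -0.2961  0.175 ] rpy [-3.1395e+00 -9.0000e-04  1.2885e+00] t 10.48 w 0.0867 F [-0.8 -0.   0.3]
  rotvec(tool) [-0.002 -0.001  0.004] | shift mm after turn [ 521.3 -116.7    5. ] | xy len 534
```

View pics/w2.png

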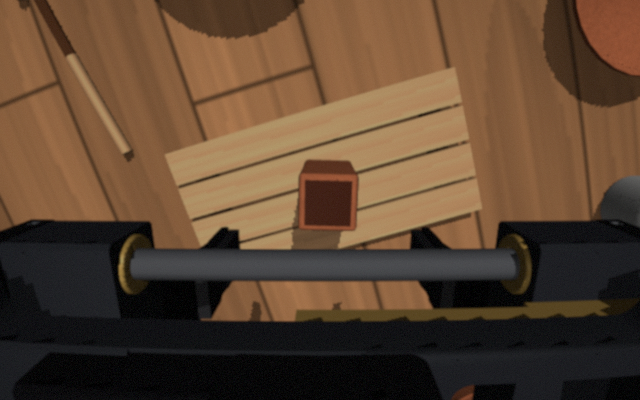

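>>> send_rows(
  plan=[
    [15,-3,0,0,0,0,100],
    [30,-7,0,0,0,0,100],
    [30,-7,0,0,0,0,100],
    [30,-7,0,0,0,0,100],
    [30,-7,0,0,0,0,100],
    [30,-7,0,0,0,0,100],
    [30,-7,0,0,0,0,100],
    [30,-7,0,0,0,0,100],
    [30,-7,0,0,0,0,100],
    [30,-7,0,0,0,0,100],
    [30,-7,0,0,0,0,100],
    [30,-7,0,0,0,0,100],
    [30,-7,0,0,0,0,100],
    [30,-7,0,0,0,0,100],
    [30,-6,0,0,0,0,100],
    [30,-6,0,0,0,0,100],
    [30,-6,0,0,0,0,100],
    [20,-4,0,0,0,0,100],
    [6,-1,0,0,0,0,100],
    [0,0,0,0,0,0,100],
  ],
)

```text
time_s: 12.15
tcp_pos: [0.5483, 0.2383, 0.1759]
ee_rot: [-3.141, 0.0, 1.29]
force: [-0.1, -0.4, 0.0]
grip_width: 0.0869
```

>>> send_rows(
  plan=[
    [0,0,0,0,0,0,100],
    [0,0,0,0,0,0,100],
  ],
)

```text
time_s: 12.32
tcp_pos: [0.5487, 0.2352, 0.176]
ee_rot: [-3.141, 0.001, 1.285]
force: [0.7, -0.5, 1.0]
grip_width: 0.0871
```

Run:
```python
from h import *
go((.5495,.237,.057),1.285)
```

```text
tcp [0.5487 0.2352 0.176 ] rpy [-3.1409e+00  1.0000e-03  1.2854e+00] t 12.32 w 0.0871 F [ 0.7 -0.5  1. ]
  rotvec(tool) [-0.001  0.001  0.   ] | shift mm after turn [  1.9   0.2 119. ] | xy len 2
```

>>> send_rows(
  plan=[
    [2,0,10,0,0,0,100],
    [0,0,20,0,0,0,100],
    [0,0,25,0,0,0,100],
    [0,0,25,0,0,0,100],
    [0,0,20,0,0,0,100],
    [0,0,13,0,0,0,100],
    [0,0,6,0,0,0,100],
    [0,0,0,0,0,0,60],
    [0,0,0,0,0,0,30],
    [0,0,0,0,0,0,30],
    [0,0,0,0,0,0,30],
    [0,0,0,0,0,0,30],
    [0,0,0,0,0,0,30],
    [0,0,0,0,0,0,30],
    [0,0,0,0,0,0,30],
    [0,0,0,0,0,0,30],
    [0,0,0,0,0,0,30],
    [0,0,0,0,0,0,30],
  ],
)

```text
time_s: 13.82
tcp_pos: [0.5506, 0.2384, 0.0579]
ee_rot: [3.14, -0.001, 1.286]
force: [0.1, 0.4, 5.0]
grip_width: 0.0514
```

Run:
```python
from h import *
go((.40,-.295,.18),1.285)
```

```text
tcp [0.5506 0.2384 0.0579] rpy [ 3.1400e+00 -8.0000e-04  1.2858e+00] t 13.82 w 0.0514 F [0.1 0.4 5. ]
  rotvec(tool) [ 0.002 -0.001  0.001] | shift mm after turn [-554.2    5.8 -122.1] | xy len 554
```

>>> send_rows(
  plan=[
    [0,0,-8,0,0,0,30],
    [0,0,-20,0,0,0,30],
    [0,0,-25,0,0,0,30],
    [0,0,-25,0,0,0,30],
    [-2,0,-25,0,0,0,30],
    [-10,0,-15,0,0,0,30],
    [-20,0,-4,0,0,0,30],
    [-30,0,0,0,0,0,30],
    [-30,0,0,0,0,0,30],
    [-30,0,0,0,0,0,30],
    [-30,0,0,0,0,0,30],
    [-30,1,0,0,0,0,30],
    [-30,1,0,0,0,0,30],
    [-30,1,0,0,0,0,30],
    [-30,1,0,0,0,0,30],
    [-30,1,0,0,0,0,30],
    [-30,1,0,0,0,0,30],
    [-30,0,0,0,0,0,30],
    [-30,0,0,0,0,0,30],
    [-30,0,0,0,0,0,30],
  ],
)

```text
time_s: 15.48
tcp_pos: [0.4354, -0.1689, 0.1787]
ee_rot: [-3.139, -0.001, 1.286]
force: [0.6, -0.4, -2.6]
grip_width: 0.0511
```

>>> send_rows(
  plan=[
    [-30,0,0,0,0,0,30],
    [-30,0,0,0,0,0,30],
    [-30,0,0,0,0,0,30],
    [-25,0,0,0,0,0,30],
    [-15,0,0,0,0,0,30],
    [-2,0,0,0,0,0,30],
    [0,0,0,0,0,0,30],
    [0,0,0,0,0,0,30],
    [0,0,0,0,0,0,30],
  ],
)

```text
time_s: 16.23
tcp_pos: [0.3996, -0.2933, 0.1789]
ee_rot: [-3.14, -0.001, 1.287]
force: [0.5, -0.0, -2.4]
grip_width: 0.0508
```

Run:
```python
from h import *
go((.40,-.295,.0647),1.285)
```

```text
tcp [ 0.3996 -0.2933  0.1789] rpy [-3.1401e+00 -1.4000e-03  1.2869e+00] t 16.23 w 0.0508 F [ 0.5 -0.  -2.4]
  rotvec(tool) [-0.001 -0.001  0.002] | shift mm after turn [ -1.5   0.9 114.2] | xy len 2
```

>>> send_rows(
  plan=[
    [0,0,8,0,0,0,30],
    [0,0,18,0,0,0,30],
    [0,0,22,0,0,0,30],
    [0,0,22,0,0,0,30],
    [0,0,20,0,0,0,30],
    [0,0,12,0,0,0,30],
    [0,0,6,0,0,0,30],
    [0,0,3,0,0,0,30],
    [0,0,1,0,0,0,30],
    [0,0,1,0,0,0,30],
    [0,0,1,0,0,0,30],
    [0,0,0,0,0,0,30],
  ],
)

```text
time_s: 17.23
tcp_pos: [0.4002, -0.2955, 0.0657]
ee_rot: [3.14, 0.001, 1.286]
force: [0.3, 0.4, -2.1]
grip_width: 0.0509
```

>>> send_rows(
  plan=[
    [0,0,1,0,0,0,30],
    [0,0,0.5,0,0,0,30],
    [0,0,0,0,0,0,30],
  ],
)

```text
time_s: 17.48
tcp_pos: [0.4, -0.2953, 0.0639]
ee_rot: [3.141, 0.0, 1.286]
force: [-0.5, -0.2, -1.1]
grip_width: 0.0514
```

>>> send_rows(
  plan=[
    [0,0,0.5,0,0,0,30],
    [0,0,0,0,0,0,30],
  ],
)

```text
time_s: 17.65
tcp_pos: [0.4, -0.2954, 0.0638]
ee_rot: [3.141, 0.001, 1.286]
force: [-0.7, 0.1, 2.6]
grip_width: 0.0513
```

Contact; release and rise.

>>> send_rows(
  plan=[
    [0,0,0,0,0,0,100],
    [0,0,0,0,0,0,100],
    [0,0,0,0,0,0,100],
    [0,0,0,0,0,0,100],
    [0,0,0,0,0,0,100],
    [0,0,-4,0,0,0,100],
    [0,0,-15,0,0,0,100],
    [0,0,-25,0,0,0,100],
    [0,0,-25,0,0,0,100],
    [0,0,-25,0,0,0,100],
    [0,0,-15,0,0,0,100],
    [0,0,-5,0,0,0,100],
    [0,0,0,0,0,0,100],
  ],
)

```text
time_s: 18.73
tcp_pos: [0.4004, -0.2958, 0.1785]
ee_rot: [3.139, 0.002, 1.286]
force: [-0.2, -0.8, -0.0]
grip_width: 0.0869
```

Run:
```python
from h import *
go((.5875,.3628,.17),1.285)
```

```text
tcp [ 0.4004 -0.2958  0.1785] rpy [3.1387e+00 1.9000e-03 1.2859e+00] t 18.73 w 0.0869 F [-0.2 -0.8 -0. ]
  rotvec(tool) [0.003 0.002 0.001] | shift mm after turn [684.6  -6.2   8.5] | xy len 685
```

>>> send_rows(
  plan=[
    [15,0,0,0,0,0,100],
    [30,0,0,0,0,0,100],
    [35,0,0,0,0,0,100],
    [35,0,0,0,0,0,100],
    [35,0,0,0,0,0,100],
    [35,-1,0,0,0,0,100],
    [35,-1,0,0,0,0,100],
    [35,-1,0,0,0,0,100],
    [35,-1,0,0,0,0,100],
    [35,-1,0,0,0,0,100],
    [35,-1,0,0,0,0,100],
    [35,0,0,0,0,0,100],
    [35,0,0,0,0,0,100],
    [35,0,0,0,0,0,100],
    [35,0,0,0,0,0,100],
    [35,0,0,0,0,0,100],
    [35,0,0,0,0,0,100],
    [35,0,0,0,0,0,100],
    [35,0,0,0,0,0,100],
    [30,0,0,0,0,0,100],
  ],
)

```text
time_s: 20.4
tcp_pos: [0.5816, 0.3516, 0.1747]
ee_rot: [-3.139, 0.002, 1.287]
force: [0.3, -1.6, -0.5]
grip_width: 0.0871
```

>>> send_rows(
  plan=[
    [15,0,0,0,0,0,100],
    [0,0,0,0,0,0,100],
    [0,0,0,0,0,0,100],
    [0,0,0,0,0,0,100],
  ],
)

```text
time_s: 20.73
tcp_pos: [0.5855, 0.3627, 0.1754]
ee_rot: [-3.139, 0.003, 1.286]
force: [-0.0, -0.5, -0.0]
grip_width: 0.0865
```

Run:
```python
from h import *
go((.5875,.3628,.044),1.285)
```

```text
tcp [0.5855 0.3627 0.1754] rpy [-3.1390e+00  2.9000e-03  1.2856e+00] t 20.73 w 0.0865 F [-0.  -0.5 -0. ]
  rotvec(tool) [-0.003  0.003  0.001] | shift mm after turn [  0.7   1.9 131.4] | xy len 2
```

>>> send_rows(
  plan=[
    [0,2,10,0,0,0,100],
    [0,0,20,0,0,0,100],
    [0,0,25,0,0,0,100],
    [0,0,25,0,0,0,100],
    [0,0,25,0,0,0,100],
    [0,0,15,0,0,0,100],
    [0,0,8,0,0,0,100],
    [0,0,3,0,0,0,100],
    [0,0,0,0,0,0,60],
    [0,0,0,0,0,0,30],
    [0,0,0,0,0,0,30],
    [0,0,0,0,0,0,30],
    [0,0,0,0,0,0,30],
    [0,0,0,0,0,0,30],
    [0,0,0,0,0,0,30],
    [0,0,0,0,0,0,30],
    [0,0,0,0,0,0,30],
    [0,0,0,0,0,0,30],
    [0,0,0,0,0,0,30],
  ],
)

```text
time_s: 22.32
tcp_pos: [0.5894, 0.3636, 0.0469]
ee_rot: [3.14, -0.001, 1.286]
force: [1.8, -0.6, 4.9]
grip_width: 0.0526
```

Run:
```python
from h import *
go((.63,-.295,.17),1.285)
```

```text
tcp [0.5894 0.3636 0.0469] rpy [ 3.1400e+00 -1.1000e-03  1.2858e+00] t 22.32 w 0.0526 F [ 1.8 -0.6  4.9]
  rotvec(tool) [ 0.002 -0.001  0.001] | shift mm after turn [-620.4  224.6 -123.1] | xy len 660
```

>>> send_rows(
  plan=[
    [0,0,-8,0,0,0,30],
    [0,0,-20,0,0,0,30],
    [0,0,-25,0,0,0,30],
    [0,0,-25,0,0,0,30],
    [0,0,-25,0,0,0,30],
    [-8,3,-15,0,0,0,30],
    [-20,7,-5,0,0,0,30],
    [-30,11,0,0,0,0,30],
    [-30,11,0,0,0,0,30],
    [-30,11,0,0,0,0,30],
    [-30,11,0,0,0,0,30],
    [-30,11,0,0,0,0,30],
    [-30,11,0,0,0,0,30],
    [-30,11,0,0,0,0,30],
    [-30,11,0,0,0,0,30],
    [-30,11,0,0,0,0,30],
    [-30,11,0,0,0,0,30],
    [-30,11,0,0,0,0,30],
    [-30,11,0,0,0,0,30],
    [-30,11,0,0,0,0,30],
  ],
)

```text
time_s: 23.98
tcp_pos: [0.616, -0.0823, 0.168]
ee_rot: [-3.138, -0.0, 1.285]
force: [1.1, -0.1, -1.7]
grip_width: 0.0531
```

>>> send_rows(
  plan=[
    [-30,11,0,0,0,0,30],
    [-30,11,0,0,0,0,30],
    [-30,11,0,0,0,0,30],
    [-30,11,0,0,0,0,30],
    [-30,10,0,0,0,0,30],
    [-30,10,0,0,0,0,30],
    [-16,5,0,0,0,0,30],
    [-5,2,0,0,0,0,30],
    [0,0,0,0,0,0,30],
    [0,0,0,0,0,0,30],
    [0,0,0,0,0,0,30],
  ],
)

```text
time_s: 24.9
tcp_pos: [0.6292, -0.2911, 0.1688]
ee_rot: [-3.14, -0.002, 1.288]
force: [-0.0, -1.3, -3.4]
grip_width: 0.0529
```

Run:
```python
from h import *
go((.63,-.295,.0525),1.285)
```

```text
tcp [ 0.6292 -0.2911  0.1688] rpy [-3.1396e+00 -1.5000e-03  1.2876e+00] t 24.9 w 0.0529 F [-0.  -1.3 -3.4]
  rotvec(tool) [-0.002 -0.002  0.003] | shift mm after turn [ -3.5   1.9 116.3] | xy len 4
```

>>> send_rows(
  plan=[
    [-3,0,8,0,0,0,30],
    [0,0,18,0,0,0,30],
    [0,0,22,0,0,0,30],
    [0,0,22,0,0,0,30],
    [0,0,20,0,0,0,30],
    [0,0,12,0,0,0,30],
    [0,0,6,0,0,0,30],
    [0,0,3,0,0,0,30],
    [0,0,2,0,0,0,30],
    [0,0,1,0,0,0,30],
    [0,0,0,0,0,0,30],
  ],
)

```text
time_s: 25.82
tcp_pos: [0.6294, -0.2969, 0.0562]
ee_rot: [3.14, 0.001, 1.286]
force: [1.1, -0.2, -1.6]
grip_width: 0.053
```

>>> send_rows(
  plan=[
    [0,0,1,0,0,0,30],
    [0,0,0.5,0,0,0,30],
    [0,0,0,0,0,0,30],
  ],
)

```text
time_s: 26.07
tcp_pos: [0.6288, -0.2967, 0.0541]
ee_rot: [3.141, 0.0, 1.286]
force: [0.8, 0.4, -2.3]
grip_width: 0.0526
```

>>> send_rows(
  plan=[
    [0,0,1,0,0,0,30],
    [0,0,0.5,0,0,0,30],
    [0,0,0,0,0,0,30],
  ],
)

```text
time_s: 26.32
tcp_pos: [0.629, -0.2968, 0.0529]
ee_rot: [3.141, 0.0, 1.286]
force: [-1.0, 0.2, 2.2]
grip_width: 0.0528
```

Contact. Release and rise.

>>> send_rows(
  plan=[
    [0,0,0,0,0,0,100],
    [0,0,0,0,0,0,100],
    [0,0,0,0,0,0,100],
    [0,0,0,0,0,0,100],
    [0,0,0,0,0,0,100],
    [0,0,-4,0,0,0,100],
    [0,0,-15,0,0,0,100],
    [0,0,-25,0,0,0,100],
    [0,0,-25,0,0,0,100],
    [0,0,-25,0,0,0,100],
    [0,0,-25,0,0,0,100],
    [0,0,-10,0,0,0,100],
    [0,0,0,0,0,0,100],
  ],
)

```text
time_s: 27.4
tcp_pos: [0.6306, -0.2977, 0.1849]
ee_rot: [3.135, 0.002, 1.286]
force: [0.6, -0.2, -0.3]
grip_width: 0.0871
```

Run:
```python
from h import *
im=get_image("scene");cv2.imwrite("pics/s3.png",im["color"])
a=im["color"][130:280,150:420];cv2.imwrite("pics/s3c.png",cv2.resize(a,None,fx=2.9,fy=2.9))
go((.5685,.2988,.15),1.285)
```

```text
tcp [ 0.6293 -0.2969  0.1824] rpy [3.1388e+00 9.0000e-04 1.2858e+00] t 27.45 w 0.0867 F [-0.3 -0.3 -0.7]
  rotvec(tool) [0.003 0.001 0.001] | shift mm after turn [ 554.4 -226.2   32.4] | xy len 599
```

View pics/s3c.png

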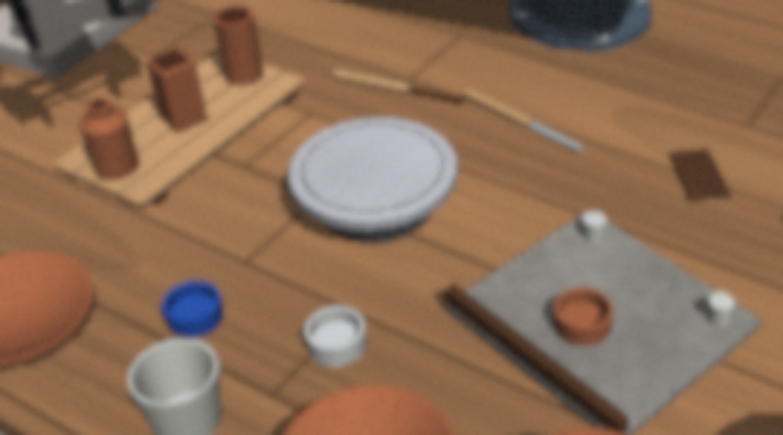

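>>> send_rows(
  plan=[
    [15,-6,0,0,0,0,100],
    [25,-10,0,0,0,0,100],
    [30,-12,0,0,0,0,100],
    [30,-12,0,0,0,0,100],
    [30,-12,0,0,0,0,100],
    [30,-12,0,0,0,0,100],
    [25,-10,0,0,0,0,100],
    [10,-5,0,0,0,0,100],
    [0,0,0,0,0,0,100],
    [0,0,0,0,0,0,100],
    [0,0,0,0,0,0,100],
  ],
)

```text
time_s: 28.37
tcp_pos: [0.6078, -0.0883, 0.1805]
ee_rot: [-3.141, 0.001, 1.285]
force: [-0.1, 0.2, 0.7]
grip_width: 0.0868
```

Run:
```python
from h import *
import pickle
s=get_state();im=get_image("wrist");cv2.imwrite("pics/w3.png",im["color"]);pickle.dump((s,im),open("w3.pkl","wb"))
c=cam(im,s)
for n,p in [("wheel",(.512,.002,.06)),("dish",(.5685,.2988,.038))]: print(n,proj(c,p).round(1))
go((.5685,.2988,.15),1.285)
```

```text
wheel [[194.2 122.3]]
dish [[ 157.1 -223. ]]
tcp [ 0.6079 -0.0886  0.1807] rpy [-3.1416e+00  5.0000e-04  1.2844e+00] t 28.42 w 0.0867 F [-0.1  0.2 -0.2]
  rotvec(tool) [-0.     0.001 -0.001] | shift mm after turn [ 360.6 -147.    30.7] | xy len 389
```

View pics/w3.png

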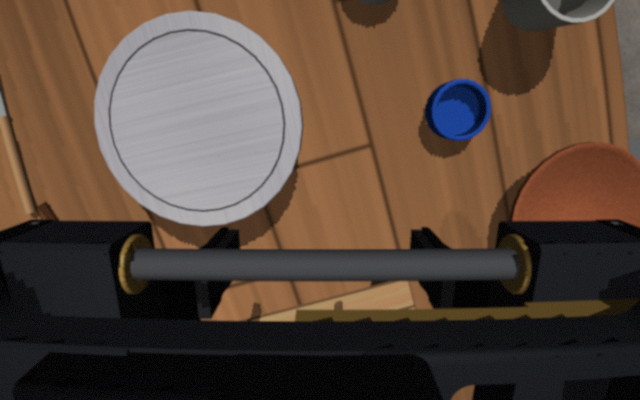

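Run:
```python
from h import *
import pickle
from scipy.optimize import least_squares
s,im=pickle.load(open("w3.pkl","rb"));c=cam(im,s)
g=cv2.cvtColor(im["color"],cv2.COLOR_BGR2HSV)
m=((g[...,1]<45)&(g[...,2]>110)).astype(np.uint8);m[220:]=0
n,l,st,ce=cv2.connectedComponentsWithStats(m);k=l[60,180];print(st[k])
cn=max(cv2.findContours((l==k).astype(np.uint8),0,cv2.CHAIN_APPROX_NONE)[0],key=len)[:,0].astype(float)
cn=cn[cn[:,1]<205]
P=ray(c,cn,.06)[:,:2]
r=least_squares(lambda v:np.hypot(*(P-v[:2]).T)-v[2],[.51,0,.095],loss='soft_l1',f_scale=.001);print(r.x.round(4))
it=get_image("top");T=cam(it);g=cv2.cvtColor(it["color"],cv2.COLOR_BGR2HSV);m=((g[...,1]<45)&(g[...,2]>150)).astype(np.uint8)
n,l,st,ce=cv2.connectedComponentsWithStats(m);k=l[200,345];print(k,st[k],ray(T,ce[k],.06)[0] if k else 0)
```

```text
[   94    11   208   209 34202]
[ 5.125e-01 -1.000e-04  9.390e-02]
0 [     0      0    640    400 186701] 0
```

>>> send_rows(
  plan=[
    [15,-6,0,0,0,0,100],
    [28,-11,0,0,0,0,100],
    [30,-12,0,0,0,0,100],
    [30,-12,3,0,0,0,100],
    [30,-12,3,0,0,0,100],
    [30,-12,3,0,0,0,100],
    [30,-12,3,0,0,0,100],
    [30,-12,3,0,0,0,100],
    [30,-12,3,0,0,0,100],
    [30,-12,3,0,0,0,100],
    [30,-13,3,0,0,0,100],
    [28,-12,3,0,0,0,100],
    [15,-7,3,0,0,0,100],
    [5,-2,0,0,0,0,100],
    [0,0,0,0,0,0,100],
    [0,0,0,0,0,0,100],
    [0,0,0,0,0,0,100],
  ],
)

```text
time_s: 29.88
tcp_pos: [0.5686, 0.2992, 0.1513]
ee_rot: [3.141, 0.0, 1.284]
force: [0.1, 0.2, -0.6]
grip_width: 0.0872
```

Run:
```python
from h import *
go((.5685,.2988,.018),1.285)
```

```text
tcp [0.5686 0.2992 0.1513] rpy [3.1413e+00 4.0000e-04 1.2842e+00] t 29.88 w 0.0872 F [ 0.1  0.2 -0.6]
  rotvec(tool) [ 0.     0.    -0.001] | shift mm after turn [ -0.4   0.  133.3] | xy len 0
```

>>> send_rows(
  plan=[
    [0,0,0,0,0,-0.12,100],
    [0,0,0,0,0,-0.12,100],
    [0,0,0,0,0,-0.12,100],
    [0,0,0,0,0,-0.12,100],
    [0,0,0,0,0,-0.12,100],
    [0,0,0,0,0,-0.12,100],
    [0,0,0,0,0,-0.12,100],
    [0,0,0,0,0,-0.12,100],
    [0,0,10,0,0,0,100],
    [0,0,20,0,0,0,100],
    [0,0,25,0,0,0,100],
    [0,0,25,0,0,0,100],
    [0,0,10,0,0,0,100],
    [0,0,0,0,0,0,100],
    [0,0,0,0,0,0,100],
  ],
)

```text
time_s: 31.13
tcp_pos: [0.5682, 0.3, 0.0608]
ee_rot: [-3.141, -0.0, 2.244]
force: [0.1, -0.1, -0.2]
grip_width: 0.0873
```

Run:
```python
from h import *
s=get_state();im=get_image("wrist");cv2.imwrite("pics/w4.png",im["color"])
go((.5685,.2988,.018),2.245)
```

```text
tcp [0.5691 0.3004 0.0618] rpy [3.1403e+00 5.0000e-04 2.2440e+00] t 31.18 w 0.0871 F [-0.2  0.3  1.3]
  rotvec(tool) [ 0.001  0.    -0.001] | shift mm after turn [-0.9 -1.4 43.8] | xy len 2
```

View pics/w4.png

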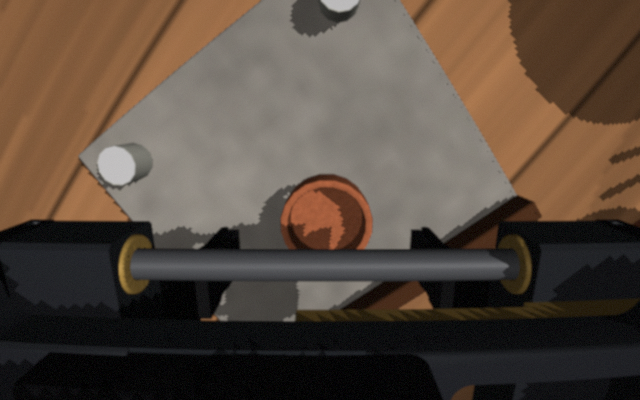

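>>> send_rows(
  plan=[
    [-1,-1,10,0,0,0,100],
    [0,0,15,0,0,0,100],
    [0,0,10,0,0,0,100],
    [0,0,6,0,0,0,100],
    [0,0,2,0,0,0,100],
    [0,0,0,0,0,0,100],
    [0,0,0,0,0,0,70],
    [0,0,0,0,0,0,40],
    [0,0,0,0,0,0,40],
    [0,0,0,0,0,0,40],
    [0,0,0,0,0,0,40],
    [0,0,0,0,0,0,40],
    [0,0,0,0,0,0,40],
    [0,0,0,0,0,0,40],
    [0,0,0,0,0,0,40],
    [0,0,0,0,0,0,40],
  ],
  squeeze=15,
)

```text
time_s: 32.52
tcp_pos: [0.5679, 0.2992, 0.0181]
ee_rot: [-3.142, -0.0, 2.246]
force: [0.6, -0.6, -0.3]
grip_width: 0.0362
```

Run:
```python
from h import *
go((.512,.001,.14),2.244)
```

```text
tcp [0.5679 0.2992 0.0181] rpy [-3.1416 -0.      2.2458] t 32.52 w 0.0362 F [ 0.6 -0.6 -0.3]
  rotvec(tool) [-0.    -0.     0.002] | shift mm after turn [-198.3 -229.7 -121.9] | xy len 303
```

Run:
```python
from h import *
s=get_state();im=get_image("wrist");cv2.imwrite("pics/w5.png",im["color"])
im=get_image("scene");a=im["color"][195:280,300:415];cv2.imwrite("pics/s5.png",cv2.resize(a,None,fx=6.5,fy=6.5))
```

```text
(no output)
```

View pics/w5.png

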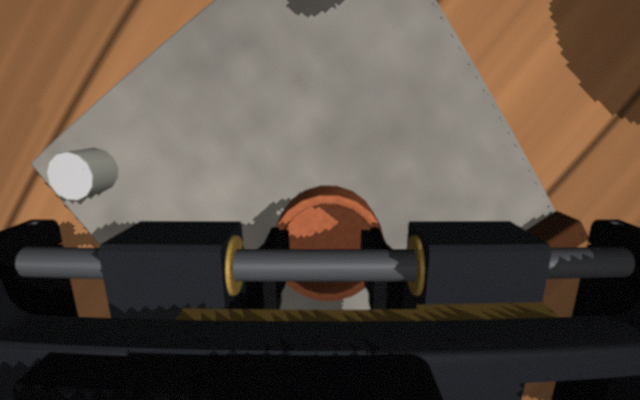

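View pics/s5.png

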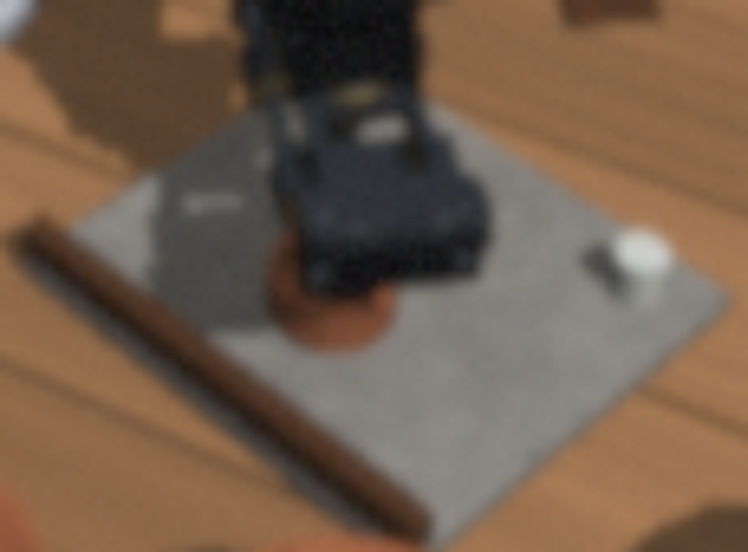

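Run:
```python
from h import *
s=get_state();im=get_image("wrist");c=cam(im,s)
R=Ro.from_euler('xyz',s["ee_rot"]).as_matrix()
th=np.linspace(0,2*np.pi,60)
for d in (0,.02,.033,-.033):
    ctr=s["tcp_pos"]+R@np.array([d,0,0])
    for z in(.012,.038):
        p=proj(c,np.c_[ctr[0]+.03*np.cos(th),ctr[1]+.03*np.sin(th),0*th+z]);print(d,z,p.min(0).round(),p.max(0).round())
    
for w in (.018,.0435): print([proj(c,s["tcp_pos"]+R@np.array([x,w,zz])).round()[0].tolist() for x in(-.0095,.0095) for zz in (0,-.037)])
a=im["color"][170:320,200:450];cv2.imwrite("pics/w5c.png",cv2.resize(a,None,fx=3.2,fy=3.2,interpolation=cv2.INTER_CUBIC))
```

```text
0 0.012 [276. 181.] [377. 277.]
0 0.038 [270. 191.] [385. 299.]
0.02 0.012 [275. 146.] [379. 247.]
0.02 0.038 [268. 151.] [387. 265.]
0.033 0.012 [274. 122.] [380. 226.]
0.033 0.038 [267. 123.] [388. 242.]
-0.033 0.012 [278. 236.] [375. 324.]
-0.033 0.038 [272. 253.] [382. 350.]
[[358.0, 250.0], [365.0, 280.0], [359.0, 219.0], [366.0, 242.0]]
[[401.0, 250.0], [418.0, 279.0], [403.0, 219.0], [421.0, 242.0]]
```

View pics/w5c.png

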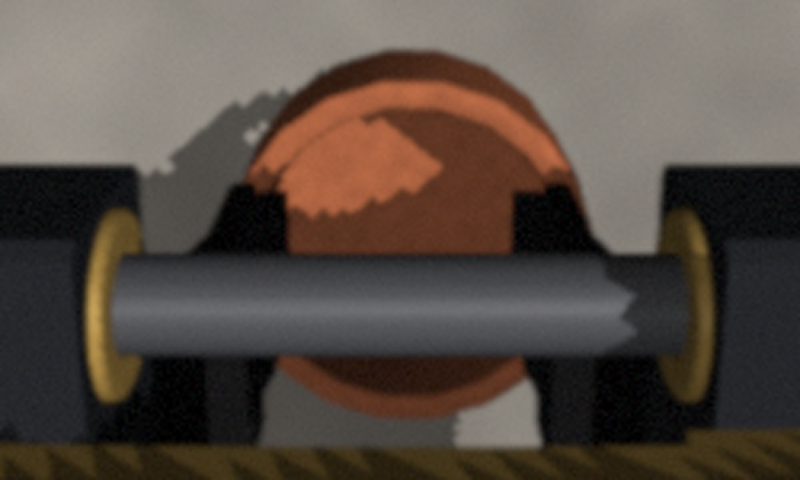

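>>> send_rows(
  plan=[
    [0,0,0,0,0,0,40],
  ],
)

```text
time_s: 32.75
tcp_pos: [0.5679, 0.2992, 0.0181]
ee_rot: [-3.142, -0.0, 2.246]
force: [0.1, 0.2, 0.4]
grip_width: 0.0353
```

Run:
```python
from h import *
print(get_state())
c=get_image("scene");C=cam(c);th=np.linspace(0,2*np.pi,40)
a=cv2.resize(c["color"][195:280,300:415],None,fx=6.5,fy=6.5,interpolation=cv2.INTER_CUBIC)
for z in (.012,.038):
    p=(proj(C,np.c_[.5685+.03*np.cos(th),.2988+.03*np.sin(th),0*th+z])-[300,195])*6.5
    cv2.polylines(a,[p.astype(int)],True,(0,255,0),1)
cv2.imwrite("pics/s6.png",a)
```

```text
{'time_s': 32.75, 'q': array([ 3.11082857e-01,  7.83766315e-01,  1.51302468e+00, -1.97682874e-05,
        8.44863398e-01, -3.63907665e-01]), 'qvel': array([-0.00018671, -0.00037497,  0.00011197, -0.00028744,  0.0003026 ,
        0.00084457]), 'tau': array([-1.33623646e-03, -4.89019632e+01, -1.20166335e+01,  4.33891243e-02,
        6.25495124e-02,  1.36238472e-05]), 'tcp_pos': array([0.56793835, 0.29919584, 0.01812459]), 'ee_rot': array([-3.14152969e+00, -8.15977436e-06,  2.24579997e+00]), 'force': array([0.09602638, 0.17680038, 0.41307364]), 'torque': array([-0.0328642 , -0.00686247,  0.01033857]), 'grip_width': 0.03526958665821767}
```

View pics/s6.png

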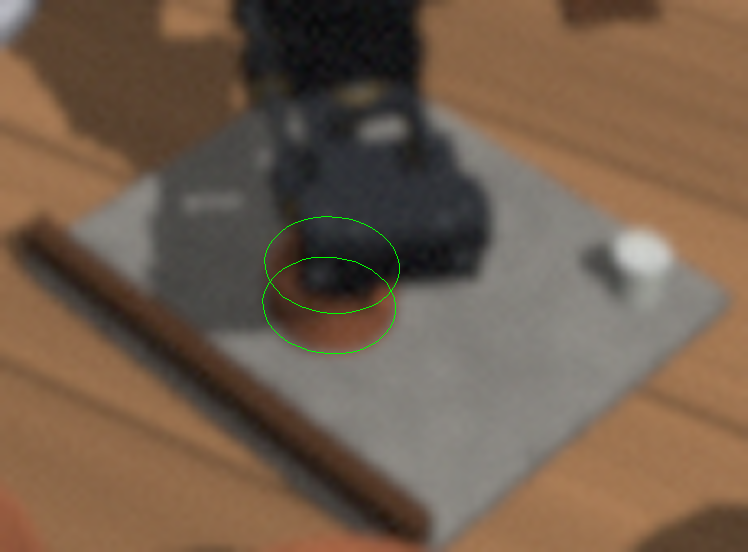

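>>> send_rows(
  plan=[
    [0,0,-3,0,0,0,40],
    [0,0,-5,0,0,0,40],
    [0,0,-5,0,0,0,40],
    [0,0,0,0,0,0,40],
  ],
)

```text
time_s: 33.13
tcp_pos: [0.569, 0.2996, 0.0326]
ee_rot: [3.139, 0.001, 2.246]
force: [1.0, 0.2, 0.7]
grip_width: 0.035
```

Run:
```python
from h import *
im=get_image("wrist");a=im["color"][170:320,200:450];cv2.imwrite("pics/w7c.png",cv2.resize(a,None,fx=3.2,fy=3.2,interpolation=cv2.INTER_CUBIC))
```

```text
(no output)
```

View pics/w7c.png

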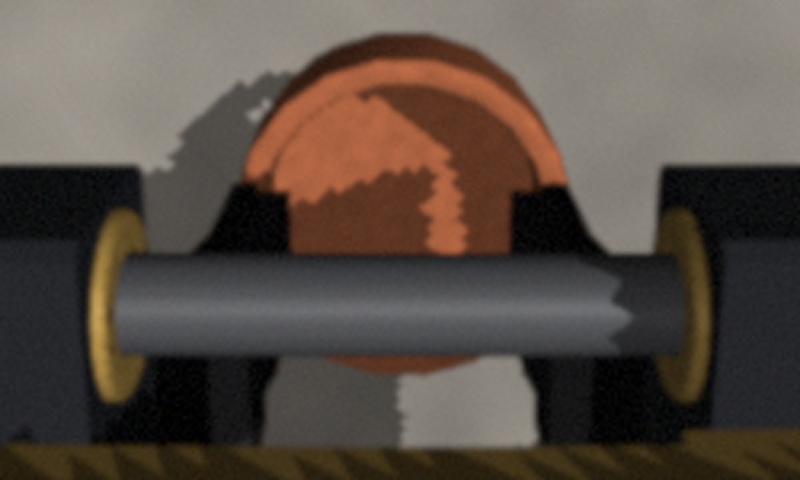

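>>> send_rows(
  plan=[
    [0,0,-15,0,0,0,40],
    [0,0,-20,0,0,0,40],
    [0,0,-5,0,0,0,100],
    [0,0,0,0,0,0,100],
    [0,0,0,0,0,0,100],
    [0,0,0,0,0,0,100],
    [0,0,0,0,0,0,100],
    [0,0,0,0,0,0,100],
    [0,0,0,0,0,0,100],
    [0,0,0,0,0,0,100],
  ],
  squeeze=6,
)

```text
time_s: 34.02
tcp_pos: [0.5677, 0.2991, 0.0706]
ee_rot: [-3.141, -0.0, 2.246]
force: [0.4, 0.4, 0.5]
grip_width: 0.0801
```

Run:
```python
from h import *
go((.5685,.2988,.015),2.245)
c=get_image("scene");C=cam(c);th=np.linspace(0,2*np.pi,40)
a=cv2.resize(c["color"][195:280,300:415],None,fx=6.5,fy=6.5,interpolation=cv2.INTER_CUBIC)
for z in (.012,.038):
    p=(proj(C,np.c_[.5685+.03*np.cos(th),.2988+.03*np.sin(th),0*th+z])-[300,195])*6.5
    cv2.polylines(a,[p.astype(int)],True,(0,255,0),1)
cv2.imwrite("pics/s8.png",a)
im=get_image("wrist");a=im["color"];cv2.imwrite("pics/w8.png",a)
```

```text
tcp [0.5677 0.2991 0.0706] rpy [-3.1408e+00 -3.0000e-04  2.2458e+00] t 34.02 w 0.0801 F [0.4 0.4 0.5]
  rotvec(tool) [-0.001 -0.     0.001] | shift mm after turn [-0.7  0.4 55.6] | xy len 1
```

View pics/s8.png

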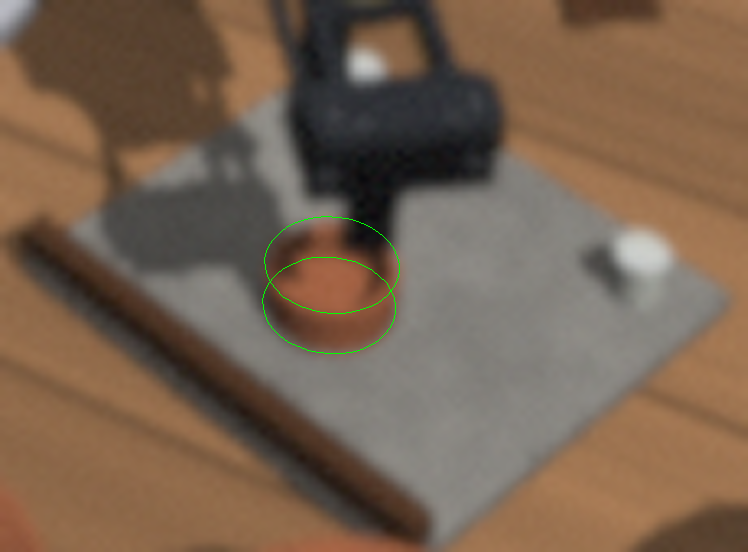

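View pics/w8.png

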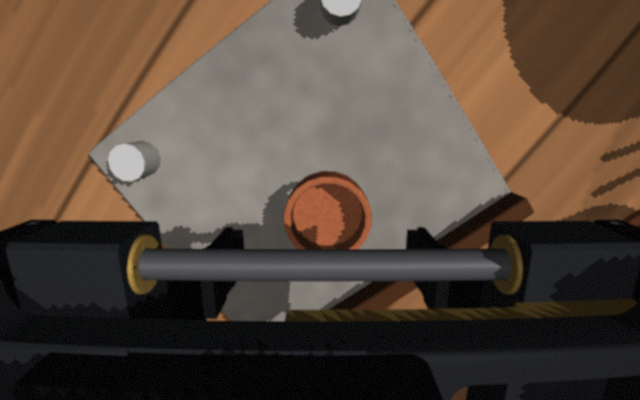

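>>> send_rows(
  plan=[
    [0,0,10,0,0,0,100],
    [0,0,20,0,0,0,100],
    [0,0,15,0,0,0,100],
    [0,0,8,0,0,0,100],
    [0,0,2.5,0,0,0,100],
    [0,0,0,0,0,0,100],
    [0,0,0,0,0,0,76],
    [0,0,0,0,0,0,76],
    [0,0,0,0,0,0,76],
    [0,0,0,0,0,0,76],
  ],
  squeeze=6,
)

```text
time_s: 34.95
tcp_pos: [0.5686, 0.2994, 0.0165]
ee_rot: [3.14, 0.001, 2.246]
force: [1.2, 0.1, -0.5]
grip_width: 0.0698
```

>>> send_rows(
  plan=[
    [0,0,0,0,0,0,66],
    [0,0,0,0,0,0,66],
    [0,0,0,0,0,0,66],
  ],
)

```text
time_s: 35.2
tcp_pos: [0.5684, 0.2994, 0.016]
ee_rot: [3.141, 0.0, 2.246]
force: [-0.1, -0.9, 3.2]
grip_width: 0.0594
```

>>> send_rows(
  plan=[
    [0,0,0,0,0,0,62],
    [0,0,0,0,0,0,62],
    [0,0,0,0,0,0,62],
  ],
)

```text
time_s: 35.45
tcp_pos: [0.5684, 0.2993, 0.0167]
ee_rot: [3.141, 0.001, 2.246]
force: [-0.5, 0.1, 5.2]
grip_width: 0.0545
```

>>> send_rows(
  plan=[
    [0,0,0,0,0,0,62],
    [0,0,0,0,0,0,62],
    [0,0,0,0,0,0,62],
  ],
)

```text
time_s: 35.7
tcp_pos: [0.5684, 0.2993, 0.0167]
ee_rot: [3.141, 0.001, 2.246]
force: [-0.5, 0.8, 5.1]
grip_width: 0.054
```

Run:
```python
from h import *
go((.5685,.2988,.015),2.245)
im=get_image("wrist");a=im["color"][170:320,200:450];cv2.imwrite("pics/w9c.png",cv2.resize(a,None,fx=3.2,fy=3.2,interpolation=cv2.INTER_CUBIC))
```

```text
tcp [0.5684 0.2993 0.0167] rpy [3.1407e+00 5.0000e-04 2.2459e+00] t 35.7 w 0.054 F [-0.5  0.8  5.1]
  rotvec(tool) [0.001 0.001 0.001] | shift mm after turn [-0.5 -0.2  1.7] | xy len 0
```

View pics/w9c.png

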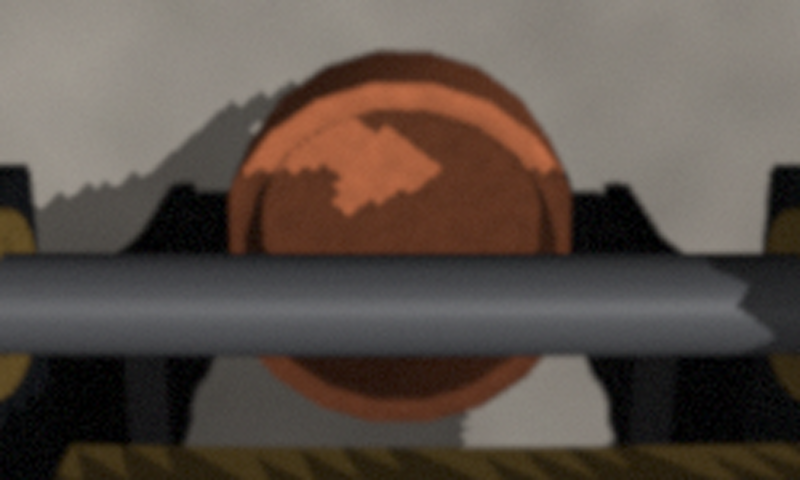

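>>> send_rows(
  plan=[
    [0,0,-3,0,0,0,62],
    [0,0,-3,0,0,0,62],
    [0,0,-4,0,0,0,62],
    [0,0,-4,0,0,0,62],
    [0,0,-4,0,0,0,62],
    [0,0,0,0,0,0,62],
    [0,0,0,0,0,0,62],
  ],
)

```text
time_s: 36.33
tcp_pos: [0.5682, 0.2993, 0.034]
ee_rot: [3.141, 0.0, 2.246]
force: [-0.1, 0.1, 0.1]
grip_width: 0.0541
```

Run:
```python
from h import *
go((.5685,.2988,.015),2.245)
im=get_image("wrist");a=im["color"][170:320,200:450];cv2.imwrite("pics/w10c.png",cv2.resize(a,None,fx=3.2,fy=3.2,interpolation=cv2.INTER_CUBIC))
```

```text
tcp [0.5682 0.2993 0.034 ] rpy [3.1409e+00 2.0000e-04 2.2457e+00] t 36.33 w 0.0541 F [-0.1  0.1  0.1]
  rotvec(tool) [0.001 0.    0.001] | shift mm after turn [-0.5 -0.1 19. ] | xy len 1
```

View pics/w10c.png

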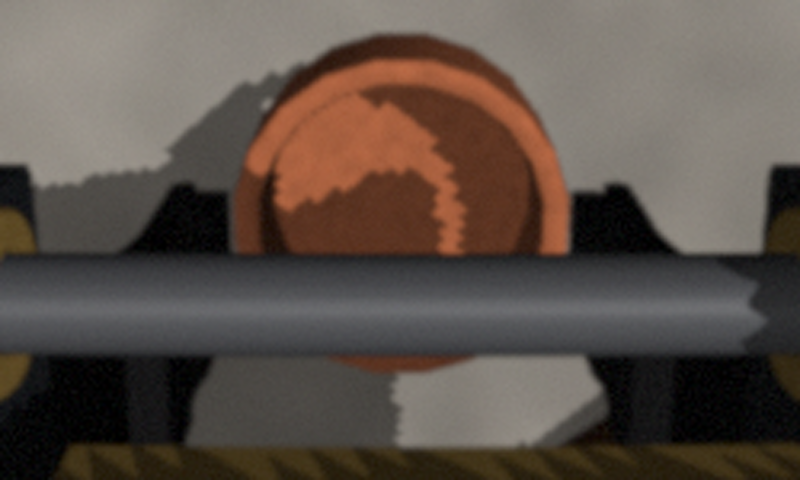

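Run:
```python
from h import *
s=get_state();c=get_image("scene");C=cam(c)
R=Ro.from_euler('xyz',s["ee_rot"]).as_matrix()
f=7;x0,y0=320,190
a=cv2.resize(c["color"][y0:y0+75,x0:x0+100],None,fx=f,fy=f,interpolation=cv2.INTER_CUBIC)
for dy in(-1,1):
  for zz,col in((0,(0,255,0)),(-.0187,(255,255,0)),(-.07,(255,0,255))):
    p=[((proj(C,s["tcp_pos"]+R@np.array([x,dy*s["grip_width"]/2,zz]))[0]-[x0,y0]+.5)*f).astype(int) for x in(-.0095,.0095)]
    cv2.line(a,tuple(map(int,p[0])),tuple(map(int,p[1])),col,2)
cv2.imwrite("pics/s11.png",a)
```

```text
(no output)
```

View pics/s11.png

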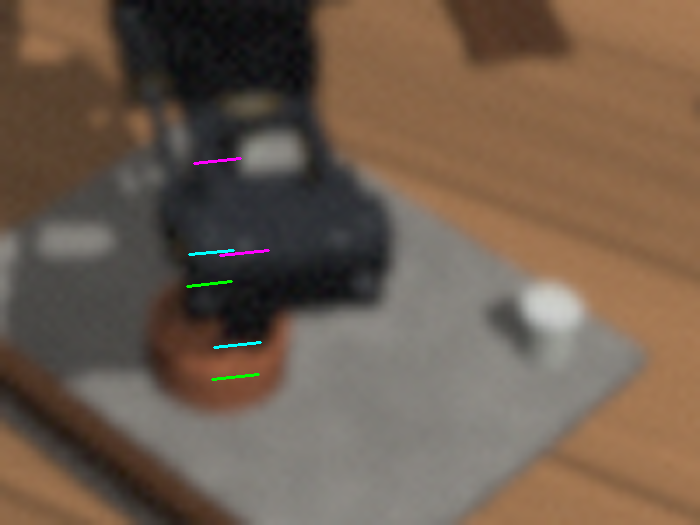

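>>> send_rows(
  plan=[
    [0,0,-8,0,0,0,62],
    [0,0,-5,0,0,0,100],
    [0,0,0,0,0,0,100],
    [0,0,0,0,0,0,100],
    [0,0,0,0,0,0,100],
    [0,0,0,0,0,0,100],
    [0,0,0,0,0,0,100],
    [0,0,0,0,0,0,100],
  ],
)

```text
time_s: 37.1
tcp_pos: [0.5678, 0.2991, 0.0464]
ee_rot: [-3.141, -0.0, 2.246]
force: [0.0, 0.6, 0.8]
grip_width: 0.0857
```

Run:
```python
from h import *
go((.5685,.2988,-.004),2.245)
s=get_state();im=get_image("wrist");c=cam(im,s);cv2.imwrite("pics/w12.png",im["color"])
R=Ro.from_euler('xyz',s["ee_rot"]).as_matrix()
th=np.linspace(0,2*np.pi,60)
p=proj(c,np.c_[.5685+.03*np.cos(th),.2988+.03*np.sin(th),0*th+.038]);print(p.min(0),p.max(0))
a=cv2.resize(im["color"][160:320,200:450],None,fx=3.2,fy=3.2,interpolation=cv2.INTER_CUBIC)
cv2.polylines(a,[((p-[200,160]+.5)*3.2).astype(int)],True,(0,255,0),1);cv2.imwrite("pics/w12c.png",a)
```

```text
tcp [0.5678 0.2991 0.0464] rpy [-3.1411e+00 -2.0000e-04  2.2458e+00] t 37.1 w 0.0857 F [0.  0.6 0.8]
  rotvec(tool) [-0.    -0.     0.001] | shift mm after turn [-0.7  0.4 50.4] | xy len 1
[277.59928263 181.60149421] [377.46248855 276.33125001]
```

View pics/w12c.png

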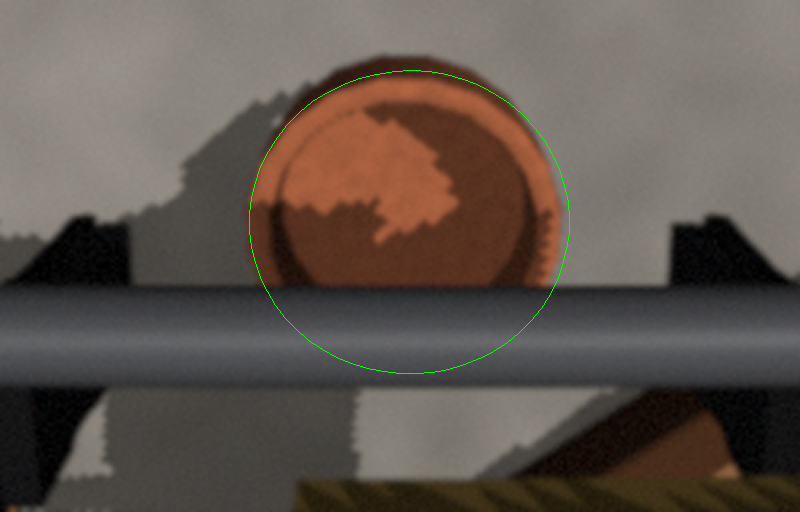

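>>> send_rows(
  plan=[
    [0,0,8,0,0,0,100],
    [0,0,12,0,0,0,100],
    [0,0,12,0,0,0,100],
    [0,0,5,0,0,0,100],
    [0,0,3,0,0,0,100],
    [0,0,0,0,0,0,100],
  ],
  squeeze=15,
)

```text
time_s: 37.65
tcp_pos: [0.567, 0.2989, 0.005]
ee_rot: [-3.139, -0.001, 2.246]
force: [-0.4, -0.5, 0.2]
grip_width: 0.0869
```

Run:
```python
from h import *
s=get_state();print(s["tcp_pos"],s["force"]);c=get_image("scene");C=cam(c)
R=Ro.from_euler('xyz',s["ee_rot"]).as_matrix()
f=7;x0,y0=320,190
a=cv2.resize(c["color"][y0:y0+75,x0:x0+100],None,fx=f,fy=f,interpolation=cv2.INTER_CUBIC)
for dy in(-1,1):
  for zz,col in((0,(0,255,0)),(-.0187,(255,255,0)),(-.07,(255,0,255))):
    p=[((proj(C,s["tcp_pos"]+R@np.array([x,dy*s["grip_width"]/2,zz]))[0]-[x0,y0]+.5)*f).astype(int) for x in(-.0095,.0095)]
    cv2.line(a,tuple(map(int,p[0])),tuple(map(int,p[1])),col,1)
cv2.imwrite("pics/s13.png",a)
```

```text
[0.5669877  0.29887073 0.00500408] [-0.3771206  -0.47759455  0.24644911]
```

View pics/s13.png

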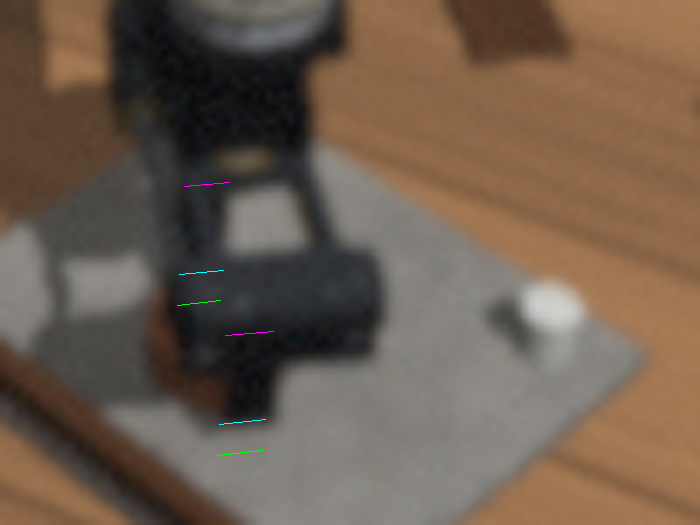

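>>> send_rows(
  plan=[
    [0,0,3,0,0,0,100],
    [0,0,3,0,0,0,100],
    [0,0,1.5,0,0,0,100],
    [0,0,0,0,0,0,100],
    [0,0,0,0,0,0,100],
  ],
)

```text
time_s: 38.12
tcp_pos: [0.568, 0.2992, -0.0008]
ee_rot: [3.141, 0.0, 2.246]
force: [-0.4, 0.1, 0.7]
grip_width: 0.087
```

>>> send_rows(
  plan=[
    [0,0,2,0,0,0,100],
    [0,0,0,0,0,0,100],
    [0,0,0,0,0,0,60],
    [0,0,0,0,0,0,50],
    [0,0,0,0,0,0,50],
    [0,0,0,0,0,0,50],
    [0,0,0,0,0,0,50],
    [0,0,0,0,0,0,50],
  ],
)

```text
time_s: 38.78
tcp_pos: [0.568, 0.2992, -0.0028]
ee_rot: [3.141, 0.0, 2.246]
force: [0.4, 0.3, 0.2]
grip_width: 0.0598
```

>>> send_rows(
  plan=[
    [0,0,0,0,0,0,50],
    [0,0,0,0,0,0,50],
    [0,0,0,0,0,0,50],
  ],
)

```text
time_s: 39.03
tcp_pos: [0.568, 0.2992, -0.0028]
ee_rot: [3.141, 0.0, 2.246]
force: [0.5, 0.3, 0.6]
grip_width: 0.06
```

>>> send_rows(
  plan=[
    [0,0,-5,0,0,0,50],
    [0,0,-15,0,0,0,50],
    [0,0,-25,0,0,0,50],
    [0,0,-25,0,0,0,50],
    [0,0,-20,0,0,0,50],
    [0,0,-8,0,0,0,50],
    [0,0,0,0,0,0,50],
  ],
)

```text
time_s: 39.62
tcp_pos: [0.5695, 0.2998, 0.0977]
ee_rot: [3.137, 0.002, 2.246]
force: [-0.3, 0.6, -1.6]
grip_width: 0.0598
```

Run:
```python
from h import *
go((.512,.001,.095),2.246)
```

```text
tcp [0.5695 0.2998 0.0977] rpy [3.1369e+00 1.8000e-03 2.2458e+00] t 39.62 w 0.0598 F [-0.3  0.6 -1.6]
  rotvec(tool) [ 0.005  0.002 -0.   ] | shift mm after turn [-197.2 -231.7    2.7] | xy len 304
```

>>> send_rows(
  plan=[
    [-8,-10,0,0,0,0,50],
    [-18,-21,0,0,0,0,50],
    [-18,-21,0,0,0,0,50],
    [-18,-21,0,0,0,0,50],
    [-18,-21,0,0,0,0,50],
    [-18,-21,0,0,0,0,50],
    [-18,-21,0,0,0,0,50],
    [-18,-21,0,0,0,0,50],
    [-18,-21,0,0,0,0,50],
    [-18,-21,0,0,0,0,50],
    [-17,-20,0,0,0,0,50],
    [-8,-9,0,0,0,0,50],
    [-2,-2,0,0,0,0,50],
    [0,0,0,0,0,0,50],
    [0,0,0,0,0,0,50],
    [0,0,0,0,0,0,50],
  ],
)

```text
time_s: 40.95
tcp_pos: [0.5114, 0.0028, 0.0949]
ee_rot: [-3.141, -0.001, 2.247]
force: [-0.6, 0.0, -0.8]
grip_width: 0.0593
```

Run:
```python
from h import *
go((.512,.001,.047),2.246)
im=get_image("wrist");cv2.imwrite("pics/w14.png",im["color"])
```

```text
tcp [0.5114 0.0028 0.0949] rpy [-3.1415e+00 -6.0000e-04  2.2471e+00] t 40.95 w 0.0593 F [-0.6  0.  -0.8]
  rotvec(tool) [-0.    -0.001  0.001] | shift mm after turn [-1.8 -0.6 47.9] | xy len 2
```

View pics/w14.png

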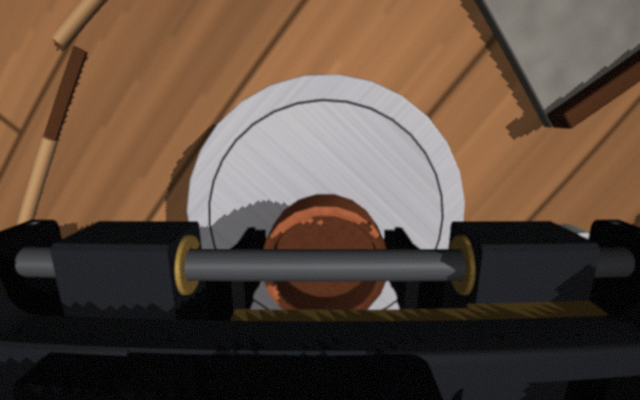

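>>> send_rows(
  plan=[
    [-2,0,8,0,0,0,50],
    [0,0,14,0,0,0,50],
    [0,0,12,0,0,0,50],
    [0,0,7,0,0,0,50],
    [0,0,3,0,0,0,50],
    [0,0,2,0,0,0,50],
    [0,0,1,0,0,0,50],
    [0,0,0,0,0,0,50],
  ],
)

```text
time_s: 41.67
tcp_pos: [0.513, 0.0002, 0.0483]
ee_rot: [3.141, 0.0, 2.246]
force: [0.3, 0.7, -0.9]
grip_width: 0.06
```

>>> send_rows(
  plan=[
    [0,0,1,0,0,0,50],
    [0,0,1,0,0,0,50],
    [0,0,0,0,0,0,50],
  ],
)

```text
time_s: 41.92
tcp_pos: [0.5129, 0.0, 0.0463]
ee_rot: [3.141, 0.0, 2.246]
force: [0.1, -0.4, -0.4]
grip_width: 0.0598
```

>>> send_rows(
  plan=[
    [0,0,1,0,0,0,50],
    [0,0,0.7,0,0,0,50],
    [0,0,0,0,0,0,50],
  ],
)

```text
time_s: 42.17
tcp_pos: [0.513, 0.0, 0.0451]
ee_rot: [3.141, 0.001, 2.246]
force: [-0.5, -0.0, 4.5]
grip_width: 0.06
```

Contact; open and rise.

>>> send_rows(
  plan=[
    [0,0,-0.5,0,0,0,100],
    [0,0,0,0,0,0,100],
    [0,0,0,0,0,0,100],
    [0,0,0,0,0,0,100],
    [0,0,0,0,0,0,100],
    [0,0,-4,0,0,0,100],
    [0,0,-15,0,0,0,100],
    [0,0,-25,0,0,0,100],
    [0,0,-25,0,0,0,100],
    [0,0,-25,0,0,0,100],
    [0,0,-15,0,0,0,100],
    [0,0,-5,0,0,0,100],
    [0,0,0,0,0,0,100],
  ],
)

```text
time_s: 43.25
tcp_pos: [0.5137, -0.0, 0.1604]
ee_rot: [3.139, 0.003, 2.246]
force: [-0.1, -0.8, -0.6]
grip_width: 0.0873
```

Run:
```python
from h import *
go((.629,-.2968,.17),1.286)
im=get_image("scene");a=im["color"][130:230,150:330];cv2.imwrite("pics/s15.png",cv2.resize(a,None,fx=4.4,fy=4.4,interpolation=cv2.INTER_CUBIC))
C=cam(im);print(proj(C,[.5125,.0005,.086]))
```

```text
tcp [ 0.5137 -0.      0.1604] rpy [3.1395e+00 2.7000e-03 2.2459e+00] t 43.25 w 0.0873 F [-0.1 -0.8 -0.6]
  rotvec(tool) [0.003 0.001 0.96 ] | shift mm after turn [-252.4  194.1   -9.6] | xy len 318
[[277.6520585  180.62738223]]
```

View pics/s15.png

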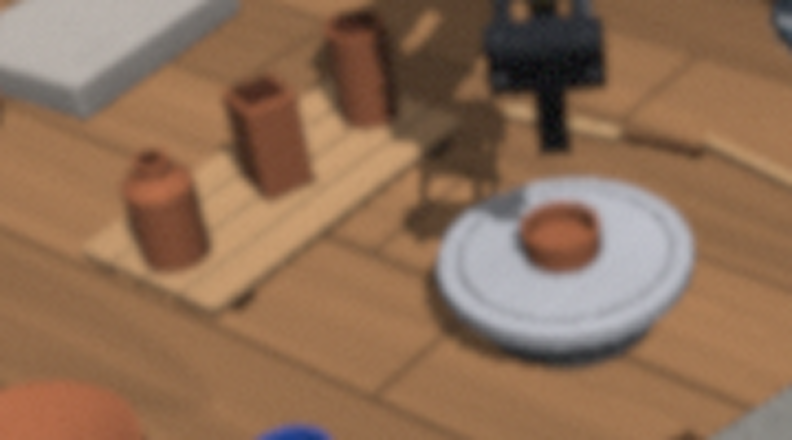

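>>> send_rows(
  plan=[
    [0,0,-5,0,0,0.12,100],
    [0,0,-5,0,0,0.12,100],
    [0,0,-5,0,0,0.12,100],
    [0,0,0,0,0,0.12,100],
    [0,0,0,0,0,0.12,100],
    [0,0,0,0,0,0.12,100],
    [0,0,0,0,0,0.12,100],
    [0,0,0,0,0,0.12,100],
    [-12,9,0,0,0,0,100],
    [-26,20,0,0,0,0,100],
    [-26,20,0,0,0,0,100],
    [-26,20,0,0,0,0,100],
    [-26,20,0,0,0,0,100],
    [-26,20,0,0,0,0,100],
    [-26,20,0,0,0,0,100],
    [-26,20,0,0,0,0,100],
    [-26,20,0,0,0,0,100],
    [-20,16,0,0,0,0,100],
    [-10,8,0,0,0,0,100],
    [-2,1,0,0,0,0,100],
  ],
)

```text
time_s: 44.97
tcp_pos: [0.6281, -0.3006, 0.1719]
ee_rot: [-3.141, 0.001, 1.286]
force: [0.2, -0.1, 0.4]
grip_width: 0.0866
```

>>> send_rows(
  plan=[
    [0,0,0,0,0,0,100],
    [0,0,0,0,0,0,100],
    [0,0,0,0,0,0,100],
  ],
)

```text
time_s: 45.22
tcp_pos: [0.6273, -0.2949, 0.1733]
ee_rot: [-3.14, -0.001, 1.288]
force: [0.5, -0.3, 0.4]
grip_width: 0.0868
```

Run:
```python
from h import *
go((.629,-.2968,.037),1.286)
```

```text
tcp [ 0.6273 -0.2949  0.1733] rpy [-3.1396e+00 -9.0000e-04  1.2875e+00] t 45.22 w 0.0868 F [ 0.5 -0.3  0.4]
  rotvec(tool) [-0.002 -0.001  0.002] | shift mm after turn [ -1.3   2.2 136.3] | xy len 3
```

>>> send_rows(
  plan=[
    [-1,2,10,0,0,0,100],
    [0,0,20,0,0,0,100],
    [0,0,25,0,0,0,100],
    [0,0,25,0,0,0,100],
    [0,0,22,0,0,0,100],
    [0,0,15,0,0,0,100],
    [0,0,10,0,0,0,100],
    [0,0,6,0,0,0,100],
    [0,0,3,0,0,0,100],
    [0,0,0,0,0,0,100],
    [0,0,0,0,0,0,100],
  ],
  squeeze=25,
)

```text
time_s: 46.13
tcp_pos: [0.6304, -0.2981, 0.0389]
ee_rot: [3.14, 0.001, 1.286]
force: [-0.6, -0.9, 0.8]
grip_width: 0.0871
```

>>> send_rows(
  plan=[
    [0,0,0,0,0,0,60],
    [0,0,0,0,0,0,40],
    [0,0,0,0,0,0,40],
    [0,0,0,0,0,0,40],
    [0,0,0,0,0,0,40],
    [0,0,0,0,0,0,40],
    [0,0,0,0,0,0,40],
    [0,0,0,0,0,0,40],
    [0,0,0,0,0,0,40],
  ],
)

```text
time_s: 46.88
tcp_pos: [0.6296, -0.2978, 0.0381]
ee_rot: [-3.141, 0.0, 1.286]
force: [-1.2, 0.1, 2.2]
grip_width: 0.0532
```

Run:
```python
from h import *
go((.588,.363,.155),1.286)
```

```text
tcp [ 0.6296 -0.2978  0.0381] rpy [-3.1413  0.      1.2858] t 46.88 w 0.0532 F [-1.2  0.1  2.2]
  rotvec(tool) [-0.  0. -0.] | shift mm after turn [ 622.5 -225.5 -116.9] | xy len 662
```

>>> send_rows(
  plan=[
    [0,0,-8,0,0,0,40],
    [0,0,-20,0,0,0,40],
    [0,0,-25,0,0,0,40],
    [0,0,-25,0,0,0,40],
    [0,0,-22,0,0,0,40],
    [8,-3,-12,0,0,0,40],
    [20,-7,-5,0,0,0,40],
    [30,-11,0,0,0,0,40],
    [30,-11,0,0,0,0,40],
    [30,-11,0,0,0,0,40],
    [30,-11,0,0,0,0,40],
    [30,-11,0,0,0,0,40],
    [30,-11,0,0,0,0,40],
    [30,-11,0,0,0,0,40],
    [30,-11,0,0,0,0,40],
    [30,-11,0,0,0,0,40],
    [30,-11,0,0,0,0,40],
    [30,-11,0,0,0,0,40],
    [30,-11,0,0,0,0,40],
    [30,-11,0,0,0,0,40],
  ],
)

```text
time_s: 48.55
tcp_pos: [0.5989, 0.1485, 0.1543]
ee_rot: [-3.14, 0.0, 1.286]
force: [-0.0, -0.2, -2.2]
grip_width: 0.053
```

>>> send_rows(
  plan=[
    [30,-11,0,0,0,0,40],
    [30,-11,0,0,0,0,40],
    [30,-11,0,0,0,0,40],
    [30,-11,0,0,0,0,40],
    [30,-11,0,0,0,0,40],
    [30,-10,0,0,0,0,40],
    [17,-6,0,0,0,0,40],
    [7,-2,0,0,0,0,40],
    [0,0,0,0,0,0,40],
    [0,0,0,0,0,0,40],
    [0,0,0,0,0,0,40],
  ],
)

```text
time_s: 49.47
tcp_pos: [0.5875, 0.361, 0.1545]
ee_rot: [-3.141, 0.002, 1.285]
force: [0.3, -0.0, -2.3]
grip_width: 0.0529
```

Run:
```python
from h import *
go((.588,.363,.0321),1.286)
```

```text
tcp [0.5875 0.361  0.1545] rpy [-3.1408e+00  1.6000e-03  1.2847e+00] t 49.47 w 0.0529 F [ 0.3 -0.  -2.3]
  rotvec(tool) [-0.001  0.002 -0.001] | shift mm after turn [  2.   -0.  122.4] | xy len 2
```

>>> send_rows(
  plan=[
    [1,0,10,0,0,0,40],
    [0,0,20,0,0,0,40],
    [0,0,25,0,0,0,40],
    [0,0,25,0,0,0,40],
    [0,0,18,0,0,0,40],
    [0,0,10,0,0,0,40],
    [0,0,6,0,0,0,40],
    [0,0,3,0,0,0,40],
    [0,0,2,0,0,0,40],
    [0,0,1,0,0,0,40],
    [0,0,0,0,0,0,40],
    [0,0,0,0,0,0,40],
  ],
)

```text
time_s: 50.47
tcp_pos: [0.5887, 0.3639, 0.0361]
ee_rot: [3.14, -0.001, 1.286]
force: [-0.2, -0.7, -2.8]
grip_width: 0.0533
```

>>> send_rows(
  plan=[
    [0,0,1,0,0,0,40],
    [0,0,0.5,0,0,0,40],
    [0,0,0,0,0,0,40],
  ],
)

```text
time_s: 50.72
tcp_pos: [0.588, 0.3637, 0.0337]
ee_rot: [3.141, -0.0, 1.286]
force: [0.5, -0.4, -2.0]
grip_width: 0.0528
```

>>> send_rows(
  plan=[
    [0,0,1,0,0,0,40],
    [0,0,0.7,0,0,0,40],
    [0,0,0,0,0,0,40],
  ],
)

```text
time_s: 50.97
tcp_pos: [0.5881, 0.3637, 0.0321]
ee_rot: [3.141, -0.0, 1.286]
force: [-0.1, -0.3, -1.4]
grip_width: 0.0531
```

>>> send_rows(
  plan=[
    [0,0,0.6,0,0,0,40],
    [0,0,0,0,0,0,40],
  ],
)

```text
time_s: 51.13
tcp_pos: [0.5881, 0.3637, 0.0321]
ee_rot: [3.141, -0.0, 1.286]
force: [-2.2, -0.7, 4.9]
grip_width: 0.0531
```

Contact. Release and rise; then on to the beaker.

>>> send_rows(
  plan=[
    [0,0,-0.5,0,0,0,100],
    [0,0,0,0,0,0,100],
    [0,0,0,0,0,0,100],
    [0,0,0,0,0,0,100],
    [0,0,0,0,0,0,100],
    [0,0,-4,0,0,0,100],
    [0,0,-15,0,0,0,100],
    [0,0,-25,0,0,0,100],
    [0,0,-25,0,0,0,100],
    [0,0,-25,0,0,0,100],
    [0,0,-25,0,0,0,100],
    [0,0,-10,0,0,0,100],
    [0,0,0,0,0,0,100],
  ],
)

```text
time_s: 52.22
tcp_pos: [0.5901, 0.3646, 0.1644]
ee_rot: [3.136, -0.005, 1.286]
force: [-0.2, -0.2, 0.9]
grip_width: 0.0871
```

Run:
```python
from h import *
go((.40,-.2954,.16),1.286)
```

```text
tcp [0.5901 0.3646 0.1644] rpy [ 3.1359 -0.0046  1.2859] t 52.22 w 0.0871 F [-0.2 -0.2  0.9]
  rotvec(tool) [ 0.006 -0.005 -0.   ] | shift mm after turn [-686.8    3.     4.4] | xy len 687
```

>>> send_rows(
  plan=[
    [-15,0,0,0,0,0,100],
    [-30,0,0,0,0,0,100],
    [-35,0,0,0,0,0,100],
    [-35,0,0,0,0,0,100],
    [-35,0,0,0,0,0,100],
    [-35,0,0,0,0,0,100],
    [-35,0,0,0,0,0,100],
    [-35,0,0,0,0,0,100],
    [-35,0,0,0,0,0,100],
    [-35,0,0,0,0,0,100],
    [-35,0,0,0,0,0,100],
    [-35,1,0,0,0,0,100],
    [-35,1,0,0,0,0,100],
    [-35,1,0,0,0,0,100],
    [-35,0,0,0,0,0,100],
    [-35,0,0,0,0,0,100],
    [-35,0,0,0,0,0,100],
    [-35,0,0,0,0,0,100],
    [-35,0,0,0,0,0,100],
    [-30,0,0,0,0,0,100],
  ],
)

```text
time_s: 53.88
tcp_pos: [0.4009, -0.2816, 0.1592]
ee_rot: [-3.139, -0.001, 1.285]
force: [0.9, 0.3, -0.4]
grip_width: 0.0869
```

>>> send_rows(
  plan=[
    [-14,0,0,0,0,0,100],
    [-3,0,0,0,0,0,100],
    [0,0,0,0,0,0,100],
    [0,0,0,0,0,0,100],
    [0,0,0,0,0,0,100],
  ],
)

```text
time_s: 54.3
tcp_pos: [0.3977, -0.2943, 0.1602]
ee_rot: [-3.14, -0.001, 1.288]
force: [-0.0, -0.2, -1.1]
grip_width: 0.0869
```

Run:
```python
from h import *
go((.40,-.2954,.048),1.286)
```

```text
tcp [ 0.3977 -0.2943  0.1602] rpy [-3.1401e+00 -1.5000e-03  1.2876e+00] t 54.3 w 0.0869 F [-0.  -0.2 -1.1]
  rotvec(tool) [-0.002 -0.001  0.002] | shift mm after turn [ -0.4   2.5 112.2] | xy len 3
```

>>> send_rows(
  plan=[
    [0,2,10,0,0,0,100],
    [0,0,20,0,0,0,100],
    [0,0,25,0,0,0,100],
    [0,0,23,0,0,0,100],
    [0,0,15,0,0,0,100],
    [0,0,10,0,0,0,100],
    [0,0,6,0,0,0,100],
    [0,0,3,0,0,0,100],
    [0,0,0,0,0,0,100],
    [0,0,0,0,0,0,100],
  ],
)

```text
time_s: 55.13
tcp_pos: [0.4001, -0.2973, 0.0491]
ee_rot: [3.141, 0.001, 1.286]
force: [-0.2, 0.5, 0.6]
grip_width: 0.0868
```

>>> send_rows(
  plan=[
    [0,0,0,0,0,0,60],
    [0,0,0,0,0,0,40],
    [0,0,0,0,0,0,40],
    [0,0,0,0,0,0,40],
    [0,0,0,0,0,0,40],
    [0,0,0,0,0,0,40],
    [0,0,0,0,0,0,40],
    [0,0,0,0,0,0,40],
    [0,0,0,0,0,0,40],
    [0,0,0,0,0,0,40],
  ],
)

```text
time_s: 55.97
tcp_pos: [0.3999, -0.2973, 0.0488]
ee_rot: [3.141, 0.0, 1.286]
force: [0.6, 0.7, 1.6]
grip_width: 0.0512
```

Run:
```python
from h import *
go((.55,.2378,.165),1.286)
```

```text
tcp [ 0.3999 -0.2973  0.0488] rpy [3.1410e+00 3.0000e-04 1.2858e+00] t 55.97 w 0.0512 F [0.6 0.7 1.6]
  rotvec(tool) [ 0.001  0.    -0.   ] | shift mm after turn [ 555.7   -6.3 -116.2] | xy len 556
```

>>> send_rows(
  plan=[
    [0,0,-8,0,0,0,40],
    [0,0,-20,0,0,0,40],
    [0,0,-25,0,0,0,40],
    [0,0,-25,0,0,0,40],
    [0,0,-23,0,0,0,40],
    [10,0,-11,0,0,0,40],
    [20,0,-4,0,0,0,40],
    [30,0,0,0,0,0,40],
    [30,0,0,0,0,0,40],
    [30,0,0,0,0,0,40],
    [30,0,0,0,0,0,40],
    [30,-1,0,0,0,0,40],
    [30,-1,0,0,0,0,40],
    [30,-1,0,0,0,0,40],
    [30,-1,0,0,0,0,40],
    [30,-1,0,0,0,0,40],
    [30,-1,0,0,0,0,40],
    [30,0,0,0,0,0,40],
    [30,0,0,0,0,0,40],
    [30,0,0,0,0,0,40],
  ],
)

```text
time_s: 57.63
tcp_pos: [0.5104, 0.1099, 0.164]
ee_rot: [-3.139, 0.001, 1.286]
force: [0.1, -0.4, -2.3]
grip_width: 0.0507
```

>>> send_rows(
  plan=[
    [30,0,0,0,0,0,40],
    [30,0,0,0,0,0,40],
    [30,0,0,0,0,0,40],
    [26,0,0,0,0,0,40],
    [12,0,0,0,0,0,40],
    [4,0,0,0,0,0,40],
    [0,0,0,0,0,0,40],
    [0,0,0,0,0,0,40],
    [0,0,0,0,0,0,40],
  ],
)

```text
time_s: 58.38
tcp_pos: [0.5482, 0.233, 0.1643]
ee_rot: [-3.14, 0.001, 1.285]
force: [-0.7, -0.5, -2.4]
grip_width: 0.0514
```

Run:
```python
from h import *
go((.5495,.236,.0428),1.286)
```

```text
tcp [0.5482 0.233  0.1643] rpy [-3.1402e+00  1.3000e-03  1.2846e+00] t 58.38 w 0.0514 F [-0.7 -0.5 -2.4]
  rotvec(tool) [-0.001  0.001 -0.001] | shift mm after turn [  3.3   0.4 121.5] | xy len 3
```

>>> send_rows(
  plan=[
    [2,0,10,0,0,0,40],
    [0,0,20,0,0,0,40],
    [0,0,25,0,0,0,40],
    [0,0,25,0,0,0,40],
    [0,0,18,0,0,0,40],
    [0,0,10,0,0,0,40],
    [0,0,6,0,0,0,40],
    [0,0,3,0,0,0,40],
    [0,0,2,0,0,0,40],
    [0,0,0.5,0,0,0,40],
    [0,0,0,0,0,0,40],
    [0,0,0,0,0,0,40],
  ],
)

```text
time_s: 59.38
tcp_pos: [0.5503, 0.2365, 0.0461]
ee_rot: [3.14, -0.001, 1.286]
force: [-0.7, 0.1, -2.4]
grip_width: 0.0512
```

>>> send_rows(
  plan=[
    [0,0,1,0,0,0,40],
    [0,0,0.5,0,0,0,40],
    [0,0,0,0,0,0,40],
  ],
)

```text
time_s: 59.63
tcp_pos: [0.5497, 0.2364, 0.0439]
ee_rot: [3.141, -0.0, 1.286]
force: [0.1, -0.4, -1.9]
grip_width: 0.0512
```

>>> send_rows(
  plan=[
    [0,0,1,0,0,0,40],
    [0,0,0.5,0,0,0,40],
    [0,0,0,0,0,0,40],
  ],
)

```text
time_s: 59.88
tcp_pos: [0.5499, 0.2364, 0.0428]
ee_rot: [3.141, -0.0, 1.286]
force: [-1.1, -0.1, 3.8]
grip_width: 0.0514
```

>>> send_rows(
  plan=[
    [0,0,-0.4,0,0,0,100],
    [0,0,0,0,0,0,100],
    [0,0,0,0,0,0,100],
    [0,0,0,0,0,0,100],
    [0,0,0,0,0,0,100],
    [0,0,-4,0,0,0,100],
    [0,0,-15,0,0,0,100],
    [0,0,-25,0,0,0,100],
    [0,0,-25,0,0,0,100],
    [0,0,-25,0,0,0,100],
    [0,0,-18,0,0,0,100],
    [0,0,-6,0,0,0,100],
    [0,0,0,0,0,0,100],
  ],
)

```text
time_s: 60.97
tcp_pos: [0.5509, 0.2366, 0.1626]
ee_rot: [3.138, -0.002, 1.286]
force: [0.4, 0.5, 0.9]
grip_width: 0.087
```

Run:
```python
from h import *
go((.5156,-.297,.16),2.856)
```

```text
tcp [0.5509 0.2366 0.1626] rpy [ 3.1378e+00 -2.1000e-03  1.2858e+00] t 60.97 w 0.087 F [0.4 0.5 0.9]
  rotvec(tool) [ 5.00e-03  1.00e-03 -1.57e+00] | shift mm after turn [-116.5 -521.9    2.6] | xy len 535
```

>>> send_rows(
  plan=[
    [0,0,0,0,0,-0.12,100],
    [0,0,0,0,0,-0.12,100],
    [0,0,0,0,0,-0.12,100],
    [0,0,0,0,0,-0.12,100],
    [0,0,0,0,0,-0.12,100],
    [0,0,0,0,0,-0.12,100],
    [0,0,0,0,0,-0.12,100],
    [0,0,0,0,0,-0.12,100],
    [0,0,0,0,0,-0.12,100],
    [0,0,0,0,0,-0.12,100],
    [0,0,0,0,0,-0.12,100],
    [0,0,0,0,0,-0.12,100],
    [0,0,0,0,0,-0.12,100],
    [0,0,0,0,0,-0.01,100],
  ],
)

```text
time_s: 62.13
tcp_pos: [0.5484, 0.2359, 0.1586]
ee_rot: [-3.14, -0.003, 2.858]
force: [0.4, -0.1, -0.1]
grip_width: 0.0871
```

>>> send_rows(
  plan=[
    [-3,-15,0,0,0,0,100],
    [-7,-30,0,0,0,0,100],
    [-7,-30,0,0,0,0,100],
    [-7,-30,0,0,0,0,100],
    [-7,-30,0,0,0,0,100],
    [-7,-30,0,0,0,0,100],
    [-7,-30,0,0,0,0,100],
    [-7,-30,0,0,0,0,100],
    [-7,-30,0,0,0,0,100],
    [-7,-30,0,0,0,0,100],
    [-7,-30,0,0,0,0,100],
    [-7,-30,0,0,0,0,100],
    [-7,-30,0,0,0,0,100],
    [-7,-30,0,0,0,0,100],
    [-7,-30,0,0,0,0,100],
    [-7,-30,0,0,0,0,100],
    [-6,-30,0,0,0,0,100],
    [-3,-18,0,0,0,0,100],
    [-1,-6,0,0,0,0,100],
    [0,0,0,0,0,0,100],
  ],
)

```text
time_s: 63.8
tcp_pos: [0.5158, -0.296, 0.1594]
ee_rot: [3.141, -0.001, 2.852]
force: [0.2, 0.2, -0.1]
grip_width: 0.0874
```

>>> send_rows(
  plan=[
    [0,0,0,0,0,0,100],
    [0,0,0,0,0,0,100],
  ],
)

```text
time_s: 63.97
tcp_pos: [0.5162, -0.293, 0.16]
ee_rot: [3.14, -0.002, 2.856]
force: [-0.4, 0.4, -0.7]
grip_width: 0.0872
```

Run:
```python
from h import *
go((.5156,-.297,.048),2.856)
```

```text
tcp [ 0.5162 -0.293   0.16  ] rpy [ 3.1402e+00 -1.8000e-03  2.8562e+00] t 63.97 w 0.0872 F [-0.4  0.4 -0.7]
  rotvec(tool) [ 0.001 -0.002  0.   ] | shift mm after turn [ -0.6  -4.  112. ] | xy len 4
```

>>> send_rows(
  plan=[
    [0,-3,10,0,0,0,100],
    [0,0,20,0,0,0,100],
    [0,0,25,0,0,0,100],
    [0,0,23,0,0,0,100],
    [0,0,15,0,0,0,100],
    [0,0,10,0,0,0,100],
    [0,0,6,0,0,0,100],
    [0,0,3,0,0,0,100],
    [0,0,0,0,0,0,100],
    [0,0,0,0,0,0,100],
  ],
)

```text
time_s: 64.8
tcp_pos: [0.5163, -0.2981, 0.0492]
ee_rot: [-3.141, 0.001, 2.856]
force: [-0.4, -0.4, 0.3]
grip_width: 0.0869
```

>>> send_rows(
  plan=[
    [0,0,0,0,0,0,60],
    [0,0,0,0,0,0,35],
    [0,0,0,0,0,0,35],
    [0,0,0,0,0,0,35],
    [0,0,0,0,0,0,35],
    [0,0,0,0,0,0,35],
    [0,0,0,0,0,0,35],
    [0,0,0,0,0,0,35],
    [0,0,0,0,0,0,35],
    [0,0,0,0,0,0,35],
    [0,0,0,0,0,0,35],
  ],
)

```text
time_s: 65.72
tcp_pos: [0.5157, -0.2976, 0.0486]
ee_rot: [3.141, -0.0, 2.856]
force: [0.4, 1.0, 2.1]
grip_width: 0.0459
```

Run:
```python
from h import *
go((.511,.316,.165),2.856)
```

```text
tcp [ 0.5157 -0.2976  0.0486] rpy [ 3.1413e+00 -2.0000e-04  2.8557e+00] t 65.72 w 0.0459 F [0.4 1.  2.1]
  rotvec(tool) [ 0. -0. -0.] | shift mm after turn [ 177.4  587.4 -116.4] | xy len 614
```

>>> send_rows(
  plan=[
    [0,0,-8,0,0,0,35],
    [0,0,-20,0,0,0,35],
    [0,0,-25,0,0,0,35],
    [0,0,-25,0,0,0,35],
    [0,0,-23,0,0,0,35],
    [3,10,-12,0,0,0,35],
    [6,20,-5,0,0,0,35],
    [9,30,0,0,0,0,35],
    [9,30,0,0,0,0,35],
    [9,30,0,0,0,0,35],
    [9,30,0,0,0,0,35],
    [9,30,0,0,0,0,35],
    [9,30,0,0,0,0,35],
    [9,30,0,0,0,0,35],
    [9,30,0,0,0,0,35],
    [9,30,0,0,0,0,35],
    [9,30,0,0,0,0,35],
    [9,30,0,0,0,0,35],
    [9,30,0,0,0,0,35],
    [9,30,0,0,0,0,35],
  ],
)

```text
time_s: 67.38
tcp_pos: [0.5117, 0.1426, 0.1661]
ee_rot: [-3.141, -0.002, 2.856]
force: [-0.1, 0.2, -2.3]
grip_width: 0.046
```

>>> send_rows(
  plan=[
    [9,30,0,0,0,0,35],
    [9,30,0,0,0,0,35],
    [9,30,0,0,0,0,35],
    [9,30,0,0,0,0,35],
    [9,27,0,0,0,0,35],
    [4,14,0,0,0,0,35],
    [2,4,0,0,0,0,35],
    [0,0,0,0,0,0,35],
    [0,0,0,0,0,0,35],
    [0,0,0,0,0,0,35],
  ],
)

```text
time_s: 68.22
tcp_pos: [0.5106, 0.3117, 0.1663]
ee_rot: [-3.14, -0.001, 2.854]
force: [-0.2, 0.2, -2.7]
grip_width: 0.0459
```

Run:
```python
from h import *
go((.511,.316,.0426),2.856)
```

```text
tcp [0.5106 0.3117 0.1663] rpy [-3.1402e+00 -7.0000e-04  2.8544e+00] t 68.22 w 0.0459 F [-0.2  0.2 -2.7]
  rotvec(tool) [-0.001 -0.001 -0.002] | shift mm after turn [  0.8   4.2 123.7] | xy len 4
```

>>> send_rows(
  plan=[
    [1,3,10,0,0,0,35],
    [0,0,20,0,0,0,35],
    [0,0,25,0,0,0,35],
    [0,0,25,0,0,0,35],
    [0,0,20,0,0,0,35],
    [0,0,10,0,0,0,35],
    [0,0,6,0,0,0,35],
    [0,0,3,0,0,0,35],
    [0,0,2,0,0,0,35],
    [0,0,0.5,0,0,0,35],
    [0,0,0,0,0,0,35],
    [0,0,0,0,0,0,35],
  ],
)

```text
time_s: 69.22
tcp_pos: [0.5113, 0.3168, 0.046]
ee_rot: [3.14, 0.002, 2.856]
force: [0.5, 0.1, -2.0]
grip_width: 0.0463
```

>>> send_rows(
  plan=[
    [0,0,1,0,0,0,35],
    [0,0,0.5,0,0,0,35],
    [0,0,0,0,0,0,35],
  ],
)

```text
time_s: 69.47
tcp_pos: [0.5107, 0.3166, 0.0437]
ee_rot: [3.141, 0.0, 2.856]
force: [0.5, -0.5, -1.8]
grip_width: 0.0461
```

>>> send_rows(
  plan=[
    [0,0,0.8,0,0,0,35],
    [0,0,0.4,0,0,0,35],
    [0,0,0,0,0,0,35],
  ],
)

```text
time_s: 69.72
tcp_pos: [0.5108, 0.3166, 0.0426]
ee_rot: [3.141, 0.0, 2.856]
force: [-0.8, -0.5, -0.6]
grip_width: 0.0459
```

>>> send_rows(
  plan=[
    [0,0,0.4,0,0,0,35],
    [0,0,0,0,0,0,35],
    [0,0,0,0,0,0,100],
    [0,0,0,0,0,0,100],
    [0,0,0,0,0,0,100],
    [0,0,0,0,0,0,100],
    [0,0,0,0,0,0,100],
    [0,0,-4,0,0,0,100],
    [0,0,-15,0,0,0,100],
    [0,0,-25,0,0,0,100],
    [0,0,-25,0,0,0,100],
    [0,0,-25,0,0,0,100],
    [0,0,-25,0,0,0,100],
    [0,0,-25,0,0,0,100],
    [0,0,-20,0,0,0,100],
    [0,0,-8,0,0,0,100],
    [0,0,0,0,0,0,100],
  ],
)

```text
time_s: 71.13
tcp_pos: [0.512, 0.3171, 0.2164]
ee_rot: [3.138, 0.004, 2.856]
force: [-0.0, 0.1, -0.0]
grip_width: 0.0873
```

Run:
```python
from h import *
go((.62,.286,.22),2.864)
```

```text
tcp [0.512  0.3171 0.2164] rpy [3.1384 0.0042 2.8558] t 71.13 w 0.0873 F [-0.   0.1 -0. ]
  rotvec(tool) [ 0.003  0.004 -0.008] | shift mm after turn [-112.4   -0.3   -3.6] | xy len 112
```

Back to the first viewing pose for a before/after comparison.

>>> send_rows(
  plan=[
    [-10,0,-1,0,0,-0.008,100],
    [-20,0,-3,0,0,0,100],
    [-25,0,-3,0,0,0,100],
    [-25,0,0,0,0,0,100],
    [-20,0,0,0,0,0,100],
    [-10,0,0,0,0,0,100],
    [0,0,0,0,0,0,100],
    [0,0,0,0,0,0,100],
    [0,0,0,0,0,0,100],
    [0,0,0,0,0,0,100],
  ],
)

```text
time_s: 71.97
tcp_pos: [0.6149, 0.2867, 0.2205]
ee_rot: [-3.141, -0.002, 2.865]
force: [0.2, -0.0, 0.5]
grip_width: 0.0867
```

Run:
```python
from h import *
import pickle
s=get_state();im=get_image("wrist");cv2.imwrite("pics/w20.png",im["color"]);pickle.dump((s,im),open("w20.pkl","wb"))
go((.62,.286,.22),2.864)
a=im["color"][0:210,205:440];cv2.imwrite("pics/w20c.png",cv2.resize(a,None,fx=2.8,fy=2.8,interpolation=cv2.INTER_CUBIC))
t=get_image("top")["color"];o=cv2.imread("pics/top0.png");cv2.imwrite("pics/t20.png",np.hstack([cv2.resize(x[165:235,235:390],None,fx=2.55,fy=2.55,interpolation=cv2.INTER_CUBIC) for x in(o,t)]))
```

```text
tcp [0.6151 0.2868 0.2209] rpy [-3.1412e+00 -1.0000e-03  2.8649e+00] t 72.02 w 0.087 F [-0.1  0.6  0.7]
  rotvec(tool) [-0.    -0.001  0.001] | shift mm after turn [-4.9  0.6  0.9] | xy len 5
```

View pics/w20c.png

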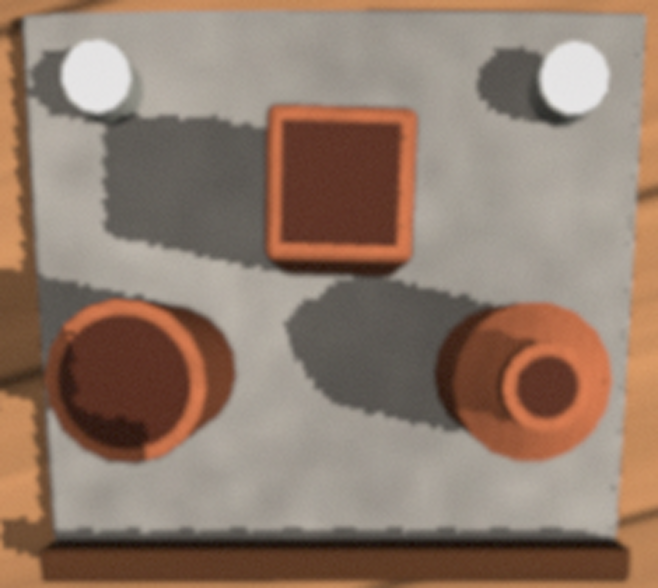

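View pics/t20.png

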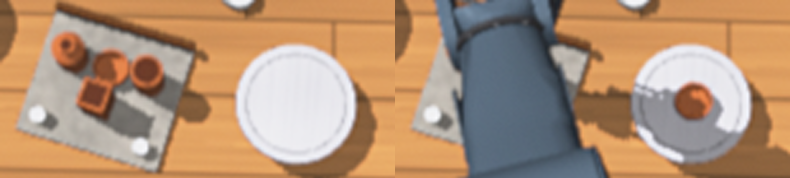

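Run:
```python
from h import *
im=get_image("top");T=cam(im);x=im["color"]
def o(px): return [(px[0]+.5)/2.55-.5+235,(px[1]+.5)/2.55-.5+165]
print("dish",ray(T,o((693.5-395,101)),.086)[0].round(4),"wheel",ray(T,o((691-395,104)),.06)[0].round(4))
print(hand_in())
```

```text
dish [0.5116 0.0006 0.086 ] wheel [0.5115 0.0019 0.06  ]
the job is handed in; nothing more can be done
None
```

I moved all three vases to the drying board, stood the dish on the banding wheel, put each vase back where it started, and handed the job in at about 72 s. The hand-in reports no verdict.

**Last checks:**
- **Vases and posts:** I compared a wrist picture from nearly the same viewing pose with the one from the start. All three vases and both kiln posts are within about 1 to 2 mm of their starts, and everything is upright.
- **Dish:** the top view puts the dish at (0.512, 0.001) and the wheel centre at (0.512, 0.002), about 1 mm apart. A rougher read of the scene picture suggested up to 4 to 6 mm. Both are inside the 15 mm limit.
- **Robot:** the gripper was open, clear of everything, and the force read about zero.

**What disagreed:** the fingertips really end about 20 mm above the reported tool point. Because of this the first two tries at the dish closed above or on its rim. The second pressed on the rim with about 5 N, and the dish did not visibly move. The scene view showed the offset, and a deeper third try gripped the dish at 60 mm. It did not affect the vase placings, because each was set down until contact was felt.

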